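# Make up a stack of module trays

### The job

Make up the outgoing stack on the bottom tray that is fixed to the bench: take the four nested trays off their pile one at a time from the top and set each on the stack in line with the tray below but turned half a turn to it, so that it stands level on the lugs instead of nesting. Before a tray is covered, lay one of the finned power modules fins up on its floor, so that in the end every module on the bench has a tray to itself and the topmost tray is empty (with fewer than four modules some other trays stay empty too). Leave the hand tools where they lie.

Things in the scene. Friction and masses are not known exactly. Their poses are not given: they have to be found in the camera images.
- base: bottom tray of the stack, fixed on a plate, underside 4 mm above the bench, empty; shape of all five: dark grey plastic stack-nest tray, open on top, 180 mm long (x), 70 wide over the rim (y), 56 high. Origin at the centre of the underside, z up. Back end (-x) full height, front end (+x) only a 26 mm lip, no rim. Walls flare: underside 156 x 46 mm; floor 3 mm thick, 41 wide inside
- base_front (a point): middle of the bottom tray's low front lip, at x = +78, z = 13 mm in its frame. Every tray has a straight upright gripping rim on both long sides (x -90 to +70 mm, outer faces 70 mm apart), the top 14 mm of the tray
- tray1: loose tray shaped as base, 0.16 kg, top of the nested pile. The trays of the pile all face the same way, each 20 mm above the next lower one, so only a tray's top 20 mm is free: fingertips 9 to 14 mm below its top hold that tray alone. It balances when held near x = 0
- tray2: loose tray as tray1, second in the pile. Each tray has four inward lugs under the rim, at x = -24 and +64 mm (14 mm long in x), reaching in to y = +-16 mm: a shelf 50 mm above the underside, with a 6 mm higher cheek outside y = +-26.5. Around and below each lug wall and floor edge are cut away, 28 mm long
- tray3: loose tray as tray1, third in the pile. Set in another the same way round it nests 20 mm above it; turned half a turn, centres in line, it sits on the lug shelves with its underside 50 mm above the lower one's (3.5 mm play across, about 9 mm along)
- tray4: loose tray as tray1, the lowest of the pile, standing on the bench. Room for a module in a tray: lengthwise at about x = +20 mm, between the lug pairs, with space for fingers beyond both its ends
- tray1_front (a point): middle of the low front lip of tray1, at x = +78, z = 13 mm in its frame
- tray2_front (a point): middle of the low front lip of tray2, at x = +78, z = 13 mm in its frame
- tray3_front (a point): middle of the low front lip of tray3, at x = +78, z = 13 mm in its frame
- tray4_front (a point): middle of the low front lip of tray4, at x = +78, z = 13 mm in its frame
- module1: loose power module, an aluminium block with cooling fins on top, 44 mm long (x), 30 mm wide (y), 26 mm high, about 0.09 kg, origin at the centre of its underside, fins up (+z); lies on the bench between the pile and the bottom tray; may be absent (None)
- module2: loose power module, an aluminium block with cooling fins on top, 44 mm long (x), 30 mm wide (y), 26 mm high, about 0.09 kg, origin at the centre of its underside, fins up (+z); lies on the bench between the pile and the bottom tray; may be absent (None)
- module3: loose power module, an aluminium block with cooling fins on top, 44 mm long (x), 30 mm wide (y), 26 mm high, about 0.09 kg, origin at the centre of its underside, fins up (+z); lies on the bench between the pile and the bottom tray; may be absent (None)
- module4: loose power module, an aluminium block with cooling fins on top, 44 mm long (x), 30 mm wide (y), 26 mm high, about 0.09 kg, origin at the centre of its underside, fins up (+z); lies on the bench between the pile and the bottom tray; may be absent (None)
- driver_b: red-handled screwdriver lying on the bench, a bystander to be left alone; origin on its underside
- brush: small brush lying on the bench, a bystander to be left alone; origin on its underside
There are look-alikes about, which are no part of the job. What is shaped like the module3 but pink or turquoise is not meant.

How it is judged:
On the way, in this order (a step that is already met when the one before it is completed fails the run):
1. the first tray off the pile stands turned on the lugs of the tray below it in the stack (z of tray1 in the frame of base between 0.046 and 0.054 m and x of tray1 in the frame of base between -0.014 and 0.014 m and y of tray1 in the frame of base between -0.009 and 0.009 m and x of tray1_front in the frame of base below -0.05 m and angle between tray1's own z axis and vertical below 0.06 rad), for 0.2 s.
2. the second tray off the pile stands turned on the lugs of the tray below it in the stack (z of tray2 in the frame of tray1 between 0.046 and 0.054 m and x of tray2 in the frame of tray1 between -0.014 and 0.014 m and y of tray2 in the frame of tray1 between -0.009 and 0.009 m and x of tray2_front in the frame of tray1 below -0.05 m and angle between tray2's own z axis and vertical below 0.06 rad), for 0.2 s.
3. the third tray off the pile stands turned on the lugs of the tray below it in the stack (z of tray3 in the frame of tray2 between 0.046 and 0.054 m and x of tray3 in the frame of tray2 between -0.014 and 0.014 m and y of tray3 in the frame of tray2 between -0.009 and 0.009 m and x of tray3_front in the frame of tray2 below -0.05 m and angle between tray3's own z axis and vertical below 0.06 rad), for 0.2 s.
4. the fourth tray off the pile stands turned on the lugs of the tray below it in the stack (z of tray4 in the frame of tray3 between 0.046 and 0.054 m and x of tray4 in the frame of tray3 between -0.014 and 0.014 m and y of tray4 in the frame of tray3 between -0.009 and 0.009 m and x of tray4_front in the frame of tray3 below -0.05 m and angle between tray4's own z axis and vertical below 0.06 rad), for 0.2 s.
At the end, for the whole second after the job is handed in: Each loose tray stands half a turn round on the one below, in pile order: 50 mm (+-4) above it, within 14 mm along, 9 mm across, tilt under 0.06 rad. Every module lies level (0.25 rad) on the floor of its own tray, none in the topmost; all at rest (all of step 1 and all of step 2 and all of step 3 and all of step 4 and linear speed of each of tray1, tray2, tray3, tray4, module1, module2, module3, module4 below 0.02 m/s and ((x of module1 in the frame of base between -0.06 and 0.062 m and y of module1 in the frame of base between -0.016 and 0.016 m and z of module1 in the frame of base between -0.001 and 0.012 m) or (x of module1 in the frame of tray1 between -0.06 and 0.062 m and y of module1 in the frame of tray1 between -0.016 and 0.016 m and z of module1 in the frame of tray1 between -0.001 and 0.012 m) or (x of module1 in the frame of tray2 between -0.06 and 0.062 m and y of module1 in the frame of tray2 between -0.016 and 0.016 m and z of module1 in the frame of tray2 between -0.001 and 0.012 m) or (x of module1 in the frame of tray3 between -0.06 and 0.062 m and y of module1 in the frame of tray3 between -0.016 and 0.016 m and z of module1 in the frame of tray3 between -0.001 and 0.012 m)) and angle between each of module1, module2, module3, module4's own z axis and vertical below 0.25 rad and ((x of module2 in the frame of base between -0.06 and 0.062 m and y of module2 in the frame of base between -0.016 and 0.016 m and z of module2 in the frame of base between -0.001 and 0.012 m) or (x of module2 in the frame of tray1 between -0.06 and 0.062 m and y of module2 in the frame of tray1 between -0.016 and 0.016 m and z of module2 in the frame of tray1 between -0.001 and 0.012 m) or (x of module2 in the frame of tray2 between -0.06 and 0.062 m and y of module2 in the frame of tray2 between -0.016 and 0.016 m and z of module2 in the frame of tray2 between -0.001 and 0.012 m) or (x of module2 in the frame of tray3 between -0.06 and 0.062 m and y of module2 in the frame of tray3 between -0.016 and 0.016 m and z of module2 in the frame of tray3 between -0.001 and 0.012 m)) and ((x of module3 in the frame of base between -0.06 and 0.062 m and y of module3 in the frame of base between -0.016 and 0.016 m and z of module3 in the frame of base between -0.001 and 0.012 m) or (x of module3 in the frame of tray1 between -0.06 and 0.062 m and y of module3 in the frame of tray1 between -0.016 and 0.016 m and z of module3 in the frame of tray1 between -0.001 and 0.012 m) or (x of module3 in the frame of tray2 between -0.06 and 0.062 m and y of module3 in the frame of tray2 between -0.016 and 0.016 m and z of module3 in the frame of tray2 between -0.001 and 0.012 m) or (x of module3 in the frame of tray3 between -0.06 and 0.062 m and y of module3 in the frame of tray3 between -0.016 and 0.016 m and z of module3 in the frame of tray3 between -0.001 and 0.012 m)) and ((x of module4 in the frame of base between -0.06 and 0.062 m and y of module4 in the frame of base between -0.016 and 0.016 m and z of module4 in the frame of base between -0.001 and 0.012 m) or (x of module4 in the frame of tray1 between -0.06 and 0.062 m and y of module4 in the frame of tray1 between -0.016 and 0.016 m and z of module4 in the frame of tray1 between -0.001 and 0.012 m) or (x of module4 in the frame of tray2 between -0.06 and 0.062 m and y of module4 in the frame of tray2 between -0.016 and 0.016 m and z of module4 in the frame of tray2 between -0.001 and 0.012 m) or (x of module4 in the frame of tray3 between -0.06 and 0.062 m and y of module4 in the frame of tray3 between -0.016 and 0.016 m and z of module4 in the frame of tray3 between -0.001 and 0.012 m)) and (z of module2 in the frame of module1 above 0.03 m or z of module2 in the frame of module1 below -0.03 m) and (z of module3 in the frame of module1 above 0.03 m or z of module3 in the frame of module1 below -0.03 m) and (z of module3 in the frame of module2 above 0.03 m or z of module3 in the frame of module2 below -0.03 m) and (z of module4 in the frame of module1 above 0.03 m or z of module4 in the frame of module1 below -0.03 m) and (z of module4 in the frame of module2 above 0.03 m or z of module4 in the frame of module2 below -0.03 m) and (z of module4 in the frame of module3 above 0.03 m or z of module4 in the frame of module3 below -0.03 m)); the robot touches nothing.
It fails at once if a bystander tool is pushed more than 5 cm (distance of any of driver_b, brush from where it was at the start of the episode above 0.05 m).
Of module1, module2, module3, module4 only 2 to 4 are there at a start; the rules pass over those that are not, and their reading is None.
At some moment in a run one of module1, module2, module3, module4 may be knocked a few centimetres aside while the robot is not near it.
It also fails if it takes over 210 s, if anything falls off the work surface, if the arm or the gripper's body presses on something with over 40 N, if the wrist force passes 120 N, or if a joint passes its speed limit or range.

### The arm

A 6-joint arm with a two-finger parallel gripper is mounted at the origin on the work surface. World frame = base frame: x ahead of the robot, y to its left, z up, the work surface at z = 0. Lengths are in m, angles in rad, forces in N, time in s.
With the tool pointing down it reaches from about 0.3 to 1 m from the base axis. Payload 5.1 kg.
Tool frame: the origin (TCP) lies on the centre line of the jaws, within the pads' length; the fingertips stand 8 mm ahead of it and the grasp point (between the pads) lies 11 mm behind it; z points along the fingers, y is the line along which they close (so a half turn about z gives the same grasp; the last joint's range is limited). The gripper opens to 95 mm and grips with 3 to 60 N. Pads are 20 mm wide; open, the fingers measure 119 mm over their backs; the gripper's body (75 mm by 180 mm) begins 59 mm behind the grasp point.
Start: joints at [-1.19, 0.124, 1.65, -0, 1.367, -0.083], TCP at [0.291, -0.581, 0.223] pointing down, gripper open.
Joint ranges: [-2.61, 2.61], [-1.02, 2.33], [0.03, 2.71], [-1.35, 4.49], [0.32, 2.68], [-2.91, 2.91]. Speed limits (rad/s): [2.57, 2.57, 3.14, 3.14, 3.14, 3.14].

### API

Orientations are given as a 3x3 rotation matrix whose columns are the frame's x, y, z axes.
In Python, from plant import get_obs, capture, close_job gives the robot as it stands.
- The arm moves only by the shell command python3 -m pendant 'ROWS' [OPENING] [FORCE]. ROWS is JSON, a list of rows, each an object of numbers: "dx", "dy", "dz": the shift along the tool's x, y, z in m; "twist": the turn about the tool's z in rad. In form: [{"dx": .., "dy": .., "dz": .., "twist": ..}, ...]. A call has 1 to 5 rows; each row shifts and turns the commanded pose from where the row before left it, along the tool's axes as they then stand; what a row does not reach is not made up. A row lasts 1/10 s, in which the tool goes at most 50 mm and 8.59 degrees, less where a joint would pass 70% of its speed; a pose out of reach is approached as far as the arm can. A call is refused whole if a number of a shift passes 0.05 or a number of a turn 0.15, either way. A call with a gripper value outside its range is refused whole. OPENING is the opening, from -1 (shut) to 1 (fully open), so that 0 is half open, set as the call begins (- or left out, the last holds). The fingers move at their own pace and stop on an object; FORCE is the grip in N (left out, the last holds). Time passes only in rows, so rows that do not move let the fingers close. It gives the time, the measured TCP pose, the force, the opening and the grip force at its end, in the units of the state.
- get_obs(): the state, without advancing time (a new reading comes with each control period).
- capture(name): name is "side" or "top"; returns a dict with "frame" (384x512x3 uint8, red, green, blue), "fx", "fy", "cx", "cy" (pixels), "R" (3x3) and "t" (3): a world point X has camera coordinates R X + t. Camera axes: x right, y down, z forward; pixel columns grow to the right and rows downward; lengths in m; the calibration is good to about 2 mm. A picture is of the moment at which its call begins. There is no depth.
- close_job(): hands the job in; it is judged then, once.
The state is a dict: "time": time; "joint_pos": joint angles; "dq": joint speeds; "effort": joint torques, N m; "eef_pos": TCP position; "tcp_rot": TCP orientation; "wrist_force": force on the tool from outside, world axes, zero at the start; "torque": the same for the moment, N m; "gripper_width": finger opening in m; "finger_force": force on a finger pad.
Only numpy, scipy, OpenCV 4.12 (cv2) and the standard library are available. Lean on these libraries where they do the work, as an engineer would, in place of code of your own. Each camera call takes 0.05 s, during which the arm holds its last target. There are 200 camera calls.

## Working session

There is one attempt and no reset: what is moved stays moved. The work goes in short steps, Python scripts to look and compute and a shell command to move; the robot and the scene stay as the last step left them, time stands still between calls to the robot, and variables do not carry over. Pictures are saved under pics/ and viewed, at most 14 in all, crops included, and the job is handed in when it is done.

```bash
ls; mkdir -p pics; python3 - <<'E'
from plant import get_obs,capture
import cv2,pickle
o=get_obs();print({k:o[k] for k in('time','eef_pos','tcp_rot','gripper_width')})
for n in('top','side'):
    c=capture(n);pickle.dump(c,open(f'/tmp/{n}0.pkl','wb'))
    cv2.imwrite(f'pics/{n}0.png',cv2.resize(c['frame'][:,:,::-1],(800,600),interpolation=cv2.INTER_CUBIC))
    print(n,c['fx'],c['cx'],c['cy'],c['R'],c['t'])
E
```

```text
pics
{'time': 0.0, 'eef_pos': array([ 0.29050196, -0.58077041,  0.22138792]), 'tcp_rot': array([[ 8.94370183e-01,  4.47326928e-01, -7.71168471e-04],
       [ 4.47327556e-01, -8.94368091e-01,  1.94291713e-03],
       [ 1.79410676e-04, -2.08265206e-03, -9.99997815e-01]]), 'gripper_width': 0.09520078580673108}
top 422.8516489700293 257.6220243648167 190.40499691524994 [[ 0.02874416 -0.99950979  0.01240782]
 [-0.99740476 -0.02949894 -0.06567765]
 [ 0.06601148 -0.01048777 -0.99776375]] [2.87533672e-04 5.75242484e-01 9.04108615e-01]
side 450.9261390122391 248.25029598656337 194.2788048619678 [[-0.9634651  -0.26727858 -0.01723829]
 [-0.19862286  0.75619176 -0.62347653]
 [ 0.17967738 -0.59727396 -0.781652  ]] [0.56541156 0.16165759 0.88570706]
```

View pics/top0.png

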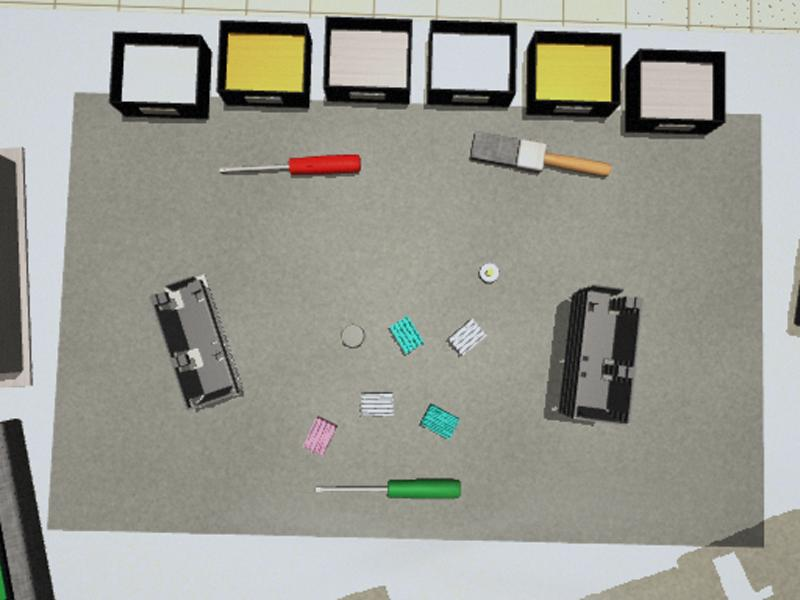

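View pics/side0.png

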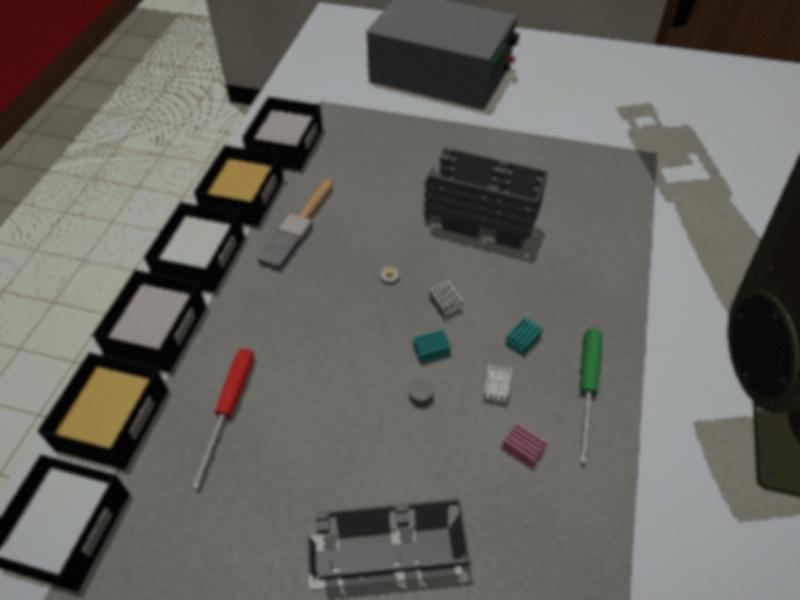

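Top view: base tray lies at (197,345) and the pile at (605,355), both with the front (lug at the end) up, towards +x. There are two silver modules, at (468,337) and (377,404); the pink and turquoise ones are decoys. I'll enlarge the two trays for corners.

```bash
cat > h.py <<'E'
import numpy as np,cv2,pickle
from plant import get_obs,capture
def cast(c,u,v,z):
    d=c['R'].T@np.array([(u-c['cx'])/c['fx'],(v-c['cy'])/c['fy'],1.]);o=-c['R'].T@c['t']
    return o+d*(z-o[2])/d[2]
def proj(c,X):
    p=c['R']@np.asarray(X)+c['t'];return np.array([c['fx']*p[0]/p[2]+c['cx'],c['fy']*p[1]/p[2]+c['cy']])
def crop(c,u0,v0,w,h,k):
    f=c['frame'][v0:v0+h,u0:u0+w,::-1].astype(float)
    f=255*(f/255)**.6
    return cv2.resize(f.astype(np.uint8),(w*k,h*k),interpolation=cv2.INTER_CUBIC)
def tcp():
    o=get_obs();R=o['tcp_rot'];return o['eef_pos'],np.arctan2(R[1,0],R[0,0]),o
def go(x,y,z,yaw=None):
    "shift still to go in the tool axes, twist"
    p,a,o=tcp();d=o['tcp_rot'].T@(np.array([x,y,z])-p)
    t=0 if yaw is None else -((yaw-a+np.pi)%(2*np.pi)-np.pi)
    print('tcp',p.round(4),'yaw',round(a,3),'J',o['joint_pos'].round(2),'d(old axes)',d.round(4),'twist',round(t,3))
def modules(c,z=.026):
    hsv=cv2.cvtColor(c['frame'],cv2.COLOR_RGB2HSV)
    m=((hsv[...,1]<30)&(hsv[...,2]>165)).astype(np.uint8);m=cv2.morphologyEx(m,cv2.MORPH_CLOSE,np.ones((5,5)))
    out=[]
    for k in cv2.findContours(m,0,2)[0]:
        if cv2.contourArea(k)<120 or cv2.contourArea(k)>700: continue
        P=np.array([cast(c,u,v,z)[:2] for u,v in k[:,0]]).astype(np.float32)
        (x,y),(w,h),a=cv2.minAreaRect(P)
        if w<h:a+=90
        out.append((round(x,4),round(y,4),round(max(w,h),4),round(min(w,h),4),round((a+90)%180-90,1)))
    return [o for o in out if .2<o[0]<.8 and abs(o[1])<.35 and o[2]<.06]
E
python3 - <<'E'
from h import *
c=pickle.load(open('/tmp/top0.pkl','rb'))
a=crop(c,88,168,80,105,5);b=crop(c,340,175,80,105,5)
cv2.imwrite('pics/c1.png',np.hstack([a,b]))
print(modules(c))
E
```

```text
[(0.7833, -0.1584, 0.0381, 0.0363, -8.3)]
```

View pics/c1.png

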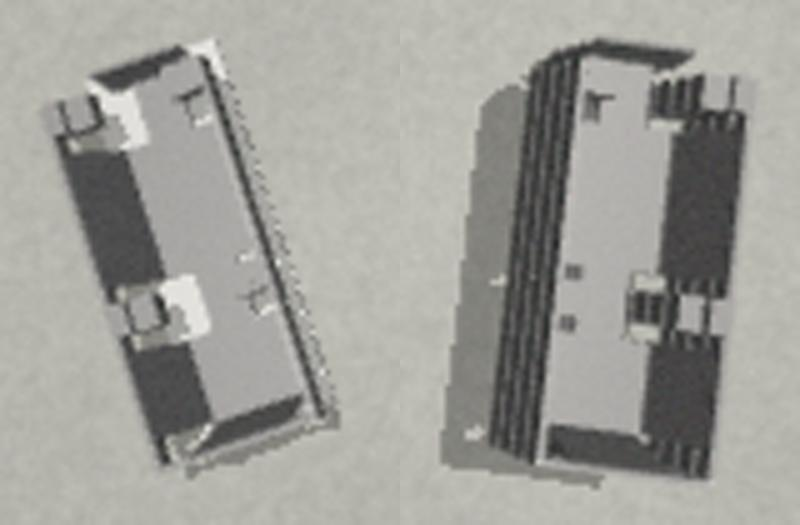

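```bash
python3 - <<'E'
from h import *
c=pickle.load(open('/tmp/top0.pkl','rb'))
def f(pts,u0,v0,z):
    P=np.array([cast(c,u0+(a+.5)/5-.5,v0+(b+.5)/5-.5,z)[:2] for a,b in pts])
    LB,RB,LF,RF=P
    w=lambda p:np.linalg.norm(p)
    n=(P[2]-P[0]+P[3]-P[1]);yaw=np.arctan2(n[1],n[0])
    e=np.array([np.cos(yaw),np.sin(yaw)]);print('LB RB LF RF',P.round(4).tolist(),'len',w(LF-LB),w(RF-RB),'wid',w(LB-RB),w(LF-RF))
    print('ctr',P.mean(0)+e*.010,'yaw',yaw, np.degrees(yaw),'L/R yaw',[np.arctan2(*(q[::-1])) for q in(LF-LB,RF-RB)])
f([(163,466),(325,420),(50,105),(200,52)],88,168,.060)
f([(135,462),(312,478),(180,48),(352,76)],340,175,.116)
# modules: inspect
f0=c['frame'];hsv=cv2.cvtColor(f0,cv2.COLOR_RGB2HSV)
for u,v in((299,215),(241,258)):
    p=hsv[v-12:v+13,u-14:u+15].reshape(-1,3);print(np.percentile(p,[5,25,50,75,95],axis=0).round().tolist())
E
```

```text
LB RB LF RF [[0.419, 0.2956], [0.4396, 0.2301], [0.5662, 0.3497], [0.5901, 0.2888]] len 0.1568149098871222 0.16155365441334635 wid 0.06866258011918135 0.06547825766021687
ctr [0.51310034 0.29458241] yaw 0.36239261867048567 20.763567576512667 L/R yaw [np.float64(0.35259042738174684), np.float64(0.37190728007693663)]
LB RB LF RF [[0.4263, -0.1971], [0.422, -0.2659], [0.5876, -0.2129], [0.5786, -0.2807]] len 0.16210430257001393 0.15727906782845086 wid 0.06896702505495649 0.06840253494678275
ctr [ 0.5135715  -0.24010484] yaw -0.09593392347727796 -5.49660892737903 L/R yaw [np.float64(-0.09768868026537618), np.float64(-0.09412533166441514)]
[[23.0, 5.0, 110.0], [27.0, 13.0, 159.0], [30.0, 17.0, 164.0], [105.0, 20.0, 194.0], [110.0, 22.0, 223.0]]
[[23.0, 4.0, 126.0], [27.0, 12.0, 156.0], [30.0, 17.0, 160.0], [105.0, 20.0, 185.0], [109.0, 22.0, 222.0]]
```

```bash
python3 - <<'E'
s=open('h.py').read()
s=s.replace("m=((hsv[...,1]<30)&(hsv[...,2]>165)).astype(np.uint8)","m=((hsv[...,1]<50)&(((hsv[...,0]>80)&(hsv[...,0]<130)&(hsv[...,2]>90))|(hsv[...,2]>185))).astype(np.uint8)")
open('h.py','w').write(s)
from h import *
c=pickle.load(open('/tmp/top0.pkl','rb'));print(modules(c))
for z in(.026,): print([cast(c,a/1.5625,b/1.5625,z).round(3) for a,b in((468,337),(377,404))])
cv2.imwrite('pics/m.png',crop(c,190,195,130,110,6))
go(.5135,-.240,.3,-.096)
E
```

```text
[(0.4263, 0.0485, 0.0429, 0.0298, -88.3), (0.523, -0.0731, 0.0449, 0.0309, -48.7), (0.7829, -0.1584, 0.037, 0.0349, -9.7)]
[array([ 0.523, -0.075,  0.026]), array([0.427, 0.048, 0.026])]
tcp [ 0.2905 -0.5808  0.2215] yaw 0.464 J [-1.19  0.12  1.65 -0.    1.37 -0.08] d(old axes) [ 0.3519 -0.2052 -0.0781] twist 0.56
```

View pics/m.png

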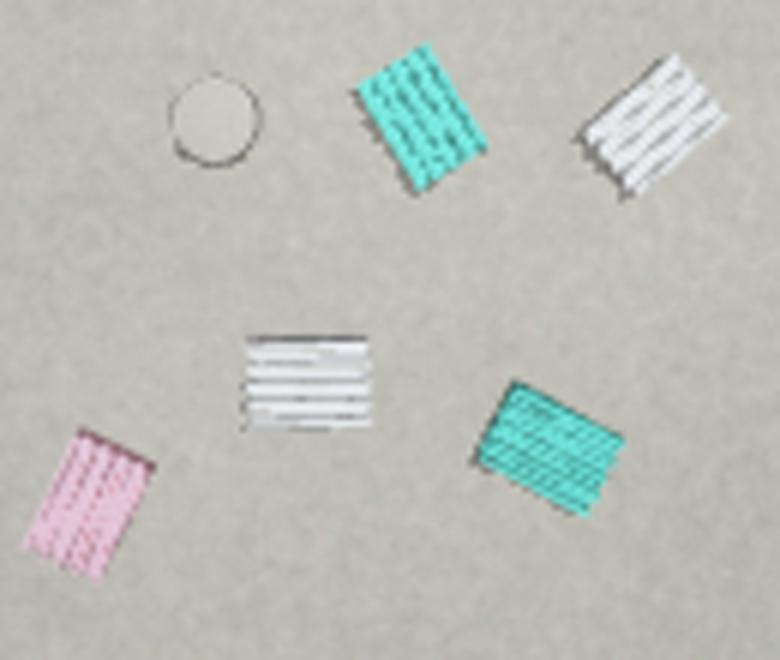

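Modules: A at (0.426,0.049), long side along y; B at (0.523,−0.073), long side at −49°. Both are clear of the decoys. Moving to A first.

```bash
python3 -m pendant '[{"twist":0.145},{"twist":0.145},{"twist":0.145},{"dx":0.012,"dy":-0.048},{"dx":0.012,"dy":-0.048}]' 0.35 20
python3 -m pendant '[{"dx":0.012,"dy":-0.048},{"dx":0.012,"dy":-0.048},{"dx":0.012,"dy":-0.048},{"dx":0.012,"dy":-0.048},{"dx":0.012,"dy":-0.048}]' >/dev/null
python3 -m pendant '[{"dx":0.012,"dy":-0.048},{"dx":0.012,"dy":-0.048},{"dx":0.012,"dy":-0.048},{"dx":0.012,"dy":-0.048},{"dx":0.012,"dy":-0.048}]' >/dev/null
python3 -m pendant '[{"dx":0.01,"dy":-0.048},{"dz":0.04},{"dz":0.04},{},{}]'
python3 -c "
from h import *
go(.4263,.0485,.024,.03)
print(modules(capture('top')))"
```

```text
tcp [ 0.2905 -0.5808  0.2215] yaw 0.464 J [-1.19  0.12  1.65 -0.    1.37 -0.08] d(old axes) [ 0.4029 -0.5017  0.1985] twist 0.434
[(0.4263, 0.0485, 0.0429, 0.0298, -88.3), (0.5229, -0.0729, 0.0444, 0.0309, -48.7), (0.7833, -0.1585, 0.0368, 0.0352, -8.5)]schema error: expected keys dx, dy, dz, twist
schema error: expected keys dx, dy, dz, twist
schema error: expected keys dx, dy, dz, twist
schema error: expected keys dx, dy, dz, twist
```

```bash
python3 -m pendant '[{"dx":0,"dy":0,"dz":0,"twist":0.145},{"dx":0,"dy":0,"dz":0,"twist":0.145},{"dx":0,"dy":0,"dz":0,"twist":0.145},{"dx":0.012,"dy":-0.048,"dz":0,"twist":0},{"dx":0.012,"dy":-0.048,"dz":0,"twist":0}]' 0.35 20
python3 -m pendant '[{"dx":0.012,"dy":-0.048,"dz":0,"twist":0},{"dx":0.012,"dy":-0.048,"dz":0,"twist":0},{"dx":0.012,"dy":-0.048,"dz":0,"twist":0},{"dx":0.012,"dy":-0.048,"dz":0,"twist":0},{"dx":0.012,"dy":-0.048,"dz":0,"twist":0}]' >/dev/null
python3 -m pendant '[{"dx":0.012,"dy":-0.048,"dz":0,"twist":0},{"dx":0.012,"dy":-0.048,"dz":0,"twist":0},{"dx":0.012,"dy":-0.048,"dz":0,"twist":0},{"dx":0.012,"dy":-0.048,"dz":0,"twist":0},{"dx":0.012,"dy":-0.048,"dz":0,"twist":0}]' >/dev/null
python3 -m pendant '[{"dx":0.01,"dy":-0.048,"dz":0,"twist":0},{"dx":0,"dy":0,"dz":0.04,"twist":0},{"dx":0,"dy":0,"dz":0.04,"twist":0},{"dx":0,"dy":0,"dz":0,"twist":0},{"dx":0,"dy":0,"dz":0,"twist":0}]'
python3 -c "
from h import *
go(.4263,.0485,.024,.03)"
```

```text
time: 0.65
eef_pos: [0.3116, -0.4839, 0.2215]
tcp_rot: [[1.0, 0.027, -0.001], [0.027, -1.0, 0.002], [-0.001, -0.002, -1.0]]
wrist_force: [0.1, -0.8, 0.4]
gripper_width: 0.0655
finger_force: 0.0
time: 2.15
eef_pos: [0.4263, 0.0468, 0.1425]
tcp_rot: [[1.0, 0.029, -0.002], [0.029, -1.0, 0.0], [-0.002, -0.0, -1.0]]
wrist_force: [0.1, -0.4, -0.3]
gripper_width: 0.0646
finger_force: 0.0
tcp [0.4263 0.0468 0.1425] yaw 0.029 J [-0.02 -0.33  2.2   0.    1.27  1.53] d(old axes) [ 0.0003 -0.0017  0.1185] twist -0.001
```

```bash
python3 -m pendant '[{"dx":0,"dy":-0.0017,"dz":0.045,"twist":0},{"dx":0,"dy":0,"dz":0.045,"twist":0},{"dx":0,"dy":0,"dz":0.03,"twist":0},{"dx":0,"dy":0,"dz":0.009,"twist":0},{"dx":0,"dy":0,"dz":0,"twist":0}]'
python3 -m pendant '[{"dx":0,"dy":0,"dz":0,"twist":0},{"dx":0,"dy":0,"dz":0,"twist":0},{"dx":0,"dy":0,"dz":0,"twist":0},{"dx":0,"dy":0,"dz":0,"twist":0},{"dx":0,"dy":0,"dz":0,"twist":0}]' -0.3 20
python3 -m pendant '[{"dx":0,"dy":0,"dz":-0.03,"twist":0},{"dx":0,"dy":0,"dz":-0.04,"twist":0},{"dx":0,"dy":0,"dz":-0.04,"twist":0},{"dx":0,"dy":0,"dz":-0.03,"twist":0},{"dx":0,"dy":0,"dz":0,"twist":0}]'
python3 -c "
from h import *
go(.5312,.3006,.14,1.933)"
```

```text
time: 2.65
eef_pos: [0.4276, 0.0481, 0.0146]
tcp_rot: [[1.0, 0.028, 0.001], [0.028, -1.0, 0.0], [0.001, -0.0, -1.0]]
wrist_force: [-0.1, 0.3, -0.0]
gripper_width: 0.0638
finger_force: 0.0
time: 3.15
eef_pos: [0.4282, 0.0485, 0.0155]
tcp_rot: [[1.0, 0.029, 0.003], [0.029, -1.0, -0.0], [0.003, 0.0, -1.0]]
wrist_force: [-0.3, -0.4, 6.8]
gripper_width: 0.044
finger_force: 19.9
time: 3.65
eef_pos: [0.4299, 0.0486, 0.1592]
tcp_rot: [[1.0, 0.029, 0.011], [0.029, -1.0, -0.0], [0.01, 0.0, -1.0]]
wrist_force: [0.4, 0.3, -0.5]
gripper_width: 0.0439
finger_force: 19.9
tcp [0.4299 0.0486 0.1592] yaw 0.029 J [-0.01 -0.34  2.19  0.    1.29  1.53] d(old axes) [ 0.1083 -0.249   0.0203] twist -1.904
```

```bash
python3 -m pendant '[{"dx":0.018,"dy":-0.0415,"dz":0,"twist":0},{"dx":0.018,"dy":-0.0415,"dz":0,"twist":0},{"dx":0.018,"dy":-0.0415,"dz":0,"twist":0},{"dx":0.018,"dy":-0.0415,"dz":0,"twist":0},{"dx":0.018,"dy":-0.0415,"dz":0,"twist":0}]' >/dev/null
python3 -m pendant '[{"dx":0.018,"dy":-0.0415,"dz":0,"twist":0},{"dx":0,"dy":0,"dz":0,"twist":-0.146},{"dx":0,"dy":0,"dz":0,"twist":-0.146},{"dx":0,"dy":0,"dz":0,"twist":-0.146},{"dx":0,"dy":0,"dz":0,"twist":-0.146}]' >/dev/null
python3 -m pendant '[{"dx":0,"dy":0,"dz":0,"twist":-0.146},{"dx":0,"dy":0,"dz":0,"twist":-0.146},{"dx":0,"dy":0,"dz":0,"twist":-0.146},{"dx":0,"dy":0,"dz":0,"twist":-0.146},{"dx":0,"dy":0,"dz":0,"twist":-0.146}]' >/dev/null
python3 -m pendant '[{"dx":0,"dy":0,"dz":0,"twist":-0.146},{"dx":0,"dy":0,"dz":0,"twist":-0.146},{"dx":0,"dy":0,"dz":0,"twist":-0.146},{"dx":0,"dy":0,"dz":0,"twist":-0.146},{"dx":0,"dy":0,"dz":0,"twist":0}]' 
python3 -c "
from h import *
go(.5312,.3006,.10,1.933)
c=capture('side');p=proj(c,[.52,.295,.06]);print(p)
cv2.imwrite('pics/s1.png',crop(c,int(p[0])-70,int(p[1])-85,140,110,5))"
```

```text
time: 5.65
eef_pos: [0.5265, 0.3001, 0.1516]
tcp_rot: [[-0.348, 0.937, -0.003], [0.937, 0.348, -0.001], [-0.0, -0.003, -1.0]]
wrist_force: [-0.4, 0.4, -0.3]
gripper_width: 0.044
finger_force: 19.9
tcp [0.5265 0.3001 0.1516] yaw 1.927 J [0.43 0.08 1.82 0.   1.24 0.07] d(old axes) [-0.0012  0.0048  0.0516] twist -0.006
[239.02249291 339.8321309 ]
```

View pics/s1.png

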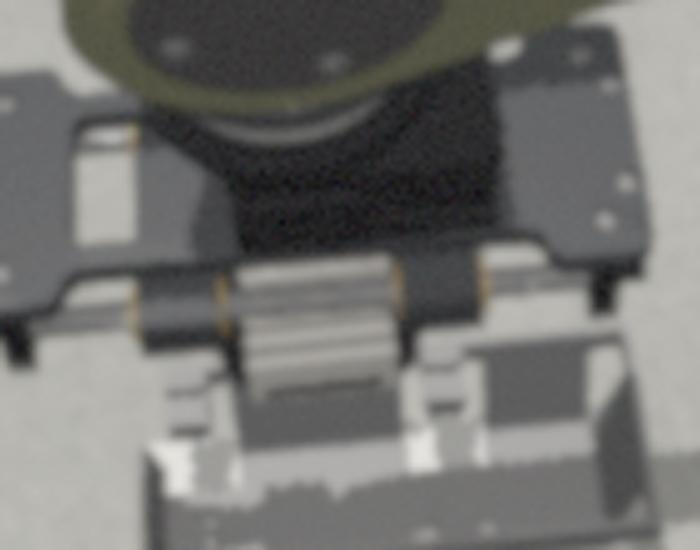

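Side view: the module is held above the base tray, midway between its lug pairs, and lined up with it. Lowering.

```bash
python3 -m pendant '[{"dx":-0.001,"dy":0.004,"dz":0.04,"twist":-0.006},{"dx":0,"dy":0,"dz":0.04,"twist":0},{"dx":0,"dy":0,"dz":0.03,"twist":0},{"dx":0,"dy":0,"dz":0.012,"twist":0},{"dx":0,"dy":0,"dz":0.005,"twist":0}]'
python3 -m pendant '[{"dx":0,"dy":0,"dz":0,"twist":0},{"dx":0,"dy":0,"dz":0,"twist":0},{"dx":0,"dy":0,"dz":0,"twist":0},{"dx":0,"dy":0,"dz":0,"twist":0}]' 0.15
python3 -m pendant '[{"dx":0,"dy":0,"dz":-0.03,"twist":0},{"dx":0,"dy":0,"dz":-0.045,"twist":0},{"dx":0,"dy":0,"dz":-0.045,"twist":0},{"dx":0,"dy":0,"dz":-0.045,"twist":0},{"dx":0,"dy":0,"dz":-0.045,"twist":0}]'
python3 -c "
from h import *
go(.5135,-.240,.25,-.096)"
```

```text
time: 6.2
eef_pos: [0.5303, 0.3005, 0.0247]
tcp_rot: [[-0.353, 0.936, -0.003], [0.936, 0.353, -0.001], [-0.0, -0.003, -1.0]]
wrist_force: [0.6, 0.5, -1.0]
gripper_width: 0.0443
finger_force: 19.9
time: 6.6
eef_pos: [0.5326, 0.3015, 0.0284]
tcp_rot: [[-0.354, 0.935, 0.003], [0.935, 0.354, 0.001], [0.0, 0.003, -1.0]]
wrist_force: [0.6, -0.0, 0.2]
gripper_width: 0.0546
finger_force: 0.0
time: 7.1
eef_pos: [0.5314, 0.301, 0.2395]
tcp_rot: [[-0.354, 0.935, 0.001], [0.935, 0.354, 0.001], [0.0, 0.002, -1.0]]
wrist_force: [0.5, -0.3, -0.4]
gripper_width: 0.0547
finger_force: 0.0
tcp [0.5314 0.301  0.2395] yaw 1.933 J [0.43 0.03 1.72 0.   1.39 0.07] d(old axes) [-0.4996 -0.2083 -0.0109] twist 2.029
```

```bash
python3 -m pendant '[{"dx":0,"dy":0,"dz":0,"twist":0.145},{"dx":0,"dy":0,"dz":0,"twist":0.145},{"dx":0,"dy":0,"dz":0,"twist":0.145},{"dx":0,"dy":0,"dz":0,"twist":0.145},{"dx":0,"dy":0,"dz":0,"twist":0.145}]' 0.95 >/dev/null
python3 -m pendant '[{"dx":0,"dy":0,"dz":0,"twist":0.145},{"dx":0,"dy":0,"dz":0,"twist":0.145},{"dx":0,"dy":0,"dz":0,"twist":0.145},{"dx":0,"dy":0,"dz":0,"twist":0.145},{"dx":0,"dy":0,"dz":0,"twist":0.145}]' >/dev/null
python3 -m pendant '[{"dx":0,"dy":0,"dz":0,"twist":0.145},{"dx":0,"dy":0,"dz":0,"twist":0.145},{"dx":0,"dy":0,"dz":0,"twist":0.145},{"dx":0,"dy":0,"dz":0,"twist":0.145},{"dx":0.003,"dy":0.045,"dz":0,"twist":0}]' >/dev/null
python3 -m pendant '[{"dx":0.003,"dy":0.045,"dz":0,"twist":0},{"dx":0.003,"dy":0.045,"dz":0,"twist":0},{"dx":0.003,"dy":0.045,"dz":0,"twist":0},{"dx":0.003,"dy":0.045,"dz":0,"twist":0},{"dx":0.003,"dy":0.045,"dz":0,"twist":0}]' >/dev/null
python3 -m pendant '[{"dx":0.003,"dy":0.045,"dz":0,"twist":0},{"dx":0.003,"dy":0.045,"dz":0,"twist":0},{"dx":0.003,"dy":0.045,"dz":0,"twist":0},{"dx":0.003,"dy":0.045,"dz":0,"twist":0},{"dx":0.003,"dy":0.045,"dz":0,"twist":0}]' >/dev/null
python3 -m pendant '[{"dx":0.003,"dy":0.045,"dz":0,"twist":0},{"dx":0,"dy":0,"dz":0.03,"twist":0},{"dx":0,"dy":0,"dz":0,"twist":0},{"dx":0,"dy":0,"dz":0,"twist":0}]'
python3 -c "
from h import *
go(.5135,-.240,.115,-.096)
c=capture('top');cv2.imwrite('pics/t2.png',np.hstack([crop(c,88,168,80,105,5),crop(c,340,175,80,105,5)]))
print(modules(c))"
```

```text
time: 10.0
eef_pos: [0.5145, -0.2394, 0.2065]
tcp_rot: [[0.995, -0.097, -0.001], [-0.097, -0.995, 0.001], [-0.001, -0.001, -1.0]]
wrist_force: [-0.3, -0.2, 0.6]
gripper_width: 0.0926
finger_force: 0.0
tcp [ 0.5145 -0.2394  0.2065] yaw -0.097 J [-0.53 -0.05  1.85  0.    1.34  1.14] d(old axes) [-0.0009  0.0007  0.0915] twist -0.001
[(0.5233, -0.0742, 0.0567, 0.0338, -45.5), (0.7833, -0.1583, 0.038, 0.0363, -8.5)]
```

View pics/t2.png

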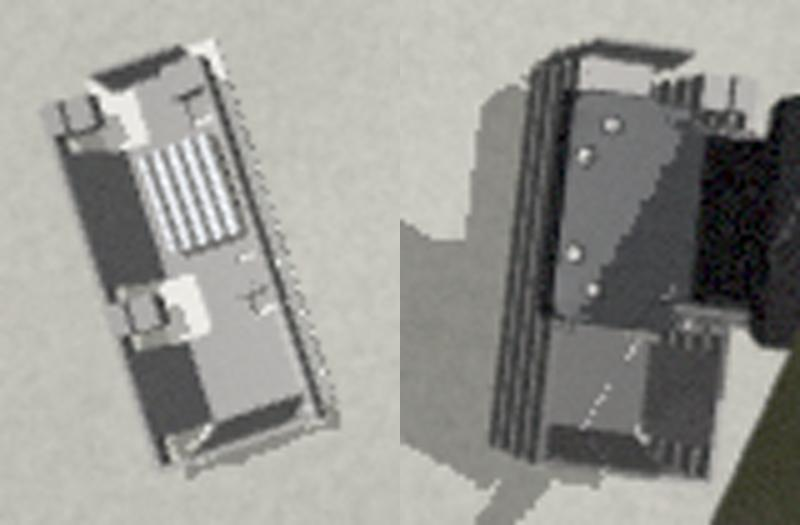

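Top view: the module lies lengthwise in the base tray between the lug pairs (crop (190,195)). Gripper sits over the pile. Grip tray1.

```bash
python3 -m pendant '[{"dx":-0.001,"dy":0.0007,"dz":0.04,"twist":0},{"dx":0,"dy":0,"dz":0.03,"twist":0},{"dx":0,"dy":0,"dz":0.015,"twist":0},{"dx":0,"dy":0,"dz":0.006,"twist":0},{"dx":0,"dy":0,"dz":0,"twist":0}]'
python3 -m pendant '[{"dx":0,"dy":0,"dz":0.002,"twist":0},{"dx":0,"dy":0,"dz":0,"twist":0},{"dx":0,"dy":0,"dz":0,"twist":0}]'
```

```text
time: 10.55
eef_pos: [0.5144, -0.2403, 0.1163]
tcp_rot: [[0.995, -0.096, 0.001], [-0.096, -0.995, -0.0], [0.001, 0.0, -1.0]]
wrist_force: [0.2, 0.2, -0.6]
gripper_width: 0.0926
finger_force: 0.0
time: 10.85
eef_pos: [0.5146, -0.2409, 0.1149]
tcp_rot: [[0.995, -0.097, 0.002], [-0.097, -0.995, -0.001], [0.002, 0.001, -1.0]]
wrist_force: [-0.0, 0.5, -0.3]
gripper_width: 0.0928
finger_force: 0.0
```

```bash
python3 -m pendant '[{"dx":0,"dy":0,"dz":0.0025,"twist":0},{"dx":0,"dy":0,"dz":0,"twist":0},{"dx":0,"dy":0,"dz":0,"twist":0},{"dx":0,"dy":0,"dz":0,"twist":0},{"dx":0,"dy":0,"dz":0,"twist":0}]' -0.1 25
python3 -m pendant '[{"dx":0,"dy":0,"dz":-0.004,"twist":0},{"dx":0,"dy":0,"dz":-0.01,"twist":0},{"dx":0,"dy":0,"dz":-0.02,"twist":0},{"dx":0,"dy":0,"dz":-0.03,"twist":0},{"dx":0,"dy":0,"dz":-0.03,"twist":0}]'
python3 -m pendant '[{"dx":0,"dy":0,"dz":-0.03,"twist":0},{"dx":0,"dy":0,"dz":0,"twist":0}]'
python3 - <<'E'
from h import *
go(.5125,.2935,.19,.362+np.pi)
c=capture('side');p=proj(c,[.51,-.24,.12]);print(p)
cv2.imwrite('pics/s2.png',crop(c,int(p[0])-75,int(p[1])-65,150,115,5))
E
```

```text
time: 11.35
eef_pos: [0.514, -0.2407, 0.1113]
tcp_rot: [[0.995, -0.097, 0.0], [-0.097, -0.995, -0.0], [0.0, 0.0, -1.0]]
wrist_force: [0.1, -0.2, 0.6]
gripper_width: 0.0696
finger_force: 25.0
time: 11.85
eef_pos: [0.5135, -0.2402, 0.2061]
tcp_rot: [[0.995, -0.097, -0.001], [-0.097, -0.995, 0.001], [-0.001, -0.001, -1.0]]
wrist_force: [0.6, -0.2, -1.4]
gripper_width: 0.0696
finger_force: 25.0
time: 12.05
eef_pos: [0.5163, -0.2418, 0.2416]
tcp_rot: [[0.995, -0.097, 0.009], [-0.097, -0.995, -0.005], [0.009, 0.004, -1.0]]
wrist_force: [1.2, -0.1, -0.6]
gripper_width: 0.0699
finger_force: 25.0
tcp [ 0.5163 -0.2418  0.2416] yaw -0.097 J [-0.53 -0.07  1.82  0.    1.38  1.14] d(old axes) [-0.0562 -0.5326  0.0488] twist 2.682
[308.02421995 108.23653982]
```

View pics/s2.png

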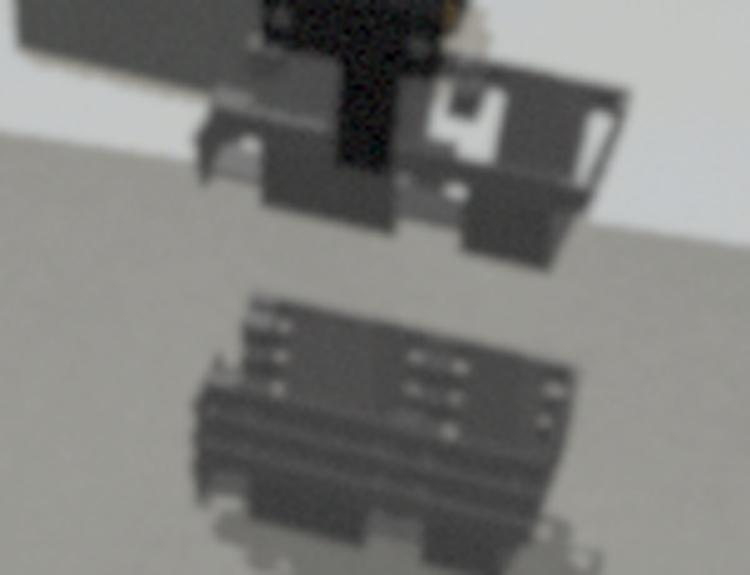

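Tray1 came up alone and level; three trays remain. Carry over the base and turn.

```bash
for i in 1 2; do :; done
python3 -m pendant '[{"dx":-0.0047,"dy":-0.0444,"dz":0,"twist":0},{"dx":-0.0047,"dy":-0.0444,"dz":0,"twist":0},{"dx":-0.0047,"dy":-0.0444,"dz":0,"twist":0},{"dx":-0.0047,"dy":-0.0444,"dz":0,"twist":0},{"dx":-0.0047,"dy":-0.0444,"dz":0,"twist":0}]' >/dev/null
python3 -m pendant '[{"dx":-0.0047,"dy":-0.0444,"dz":0,"twist":0},{"dx":-0.0047,"dy":-0.0444,"dz":0,"twist":0},{"dx":-0.0047,"dy":-0.0444,"dz":0,"twist":0},{"dx":-0.0047,"dy":-0.0444,"dz":0,"twist":0},{"dx":-0.0047,"dy":-0.0444,"dz":0,"twist":0}]' >/dev/null
python3 -m pendant '[{"dx":-0.0047,"dy":-0.0444,"dz":0,"twist":0},{"dx":-0.0047,"dy":-0.0444,"dz":0,"twist":0},{"dx":0,"dy":0,"dz":0,"twist":-0.144},{"dx":0,"dy":0,"dz":0,"twist":-0.144},{"dx":0,"dy":0,"dz":0,"twist":-0.144}]'  >/dev/null
python3 -m pendant '[{"dx":0,"dy":0,"dz":0,"twist":-0.144},{"dx":0,"dy":0,"dz":0,"twist":-0.144},{"dx":0,"dy":0,"dz":0,"twist":-0.144},{"dx":0,"dy":0,"dz":0,"twist":-0.144},{"dx":0,"dy":0,"dz":0,"twist":-0.144}]'  >/dev/null
python3 -m pendant '[{"dx":0,"dy":0,"dz":0,"twist":-0.144},{"dx":0,"dy":0,"dz":0,"twist":-0.144},{"dx":0,"dy":0,"dz":0,"twist":-0.144},{"dx":0,"dy":0,"dz":0,"twist":-0.144},{"dx":0,"dy":0,"dz":0,"twist":-0.144}]'  >/dev/null
python3 -m pendant '[{"dx":0,"dy":0,"dz":0,"twist":-0.144},{"dx":0,"dy":0,"dz":0,"twist":-0.144},{"dx":0,"dy":0,"dz":0,"twist":-0.144},{"dx":0,"dy":0,"dz":0,"twist":-0.144},{"dx":0,"dy":0,"dz":0,"twist":-0.144}]'  >/dev/null
python3 -m pendant '[{"dx":0,"dy":0,"dz":0,"twist":-0.144},{"dx":0,"dy":0,"dz":0,"twist":-0.144},{"dx":0,"dy":0,"dz":0,"twist":-0.144},{"dx":0,"dy":0,"dz":0,"twist":-0.144},{"dx":0,"dy":0,"dz":0,"twist":-0.144}]'  >/dev/null
python3 -m pendant '[{"dx":0,"dy":0,"dz":0,"twist":-0.144},{"dx":0,"dy":0,"dz":0,"twist":-0.144},{"dx":0,"dy":0,"dz":0.04,"twist":0},{"dx":0,"dy":0,"dz":0,"twist":0}]'
python3 - <<'E'
from h import *
go(.5125,.2935,.19,.362+np.pi)
E
```

```text
time: 16.0
eef_pos: [0.5052, 0.2933, 0.1872]
tcp_rot: [[-0.935, -0.353, -0.013], [-0.353, 0.936, -0.006], [0.014, -0.001, -1.0]]
wrist_force: [-1.1, -0.5, -3.2]
gripper_width: 0.07
finger_force: 25.0
tcp [0.5052 0.2933 0.1872] yaw -2.781 J [ 0.43  0.01  1.83  0.    1.32 -1.5 ] d(old axes) [-0.0069 -0.0024 -0.0029] twist -0.001
```

```bash
python3 -m pendant '[{"dx":0,"dy":0,"dz":0.02,"twist":0},{"dx":0,"dy":0,"dz":0.02,"twist":0},{"dx":0,"dy":0,"dz":0.01,"twist":0},{"dx":0,"dy":0,"dz":0,"twist":0},{"dx":0,"dy":0,"dz":0,"twist":0}]' >/dev/null
python3 -m pendant '[{"dx":0,"dy":0,"dz":0,"twist":0},{"dx":0,"dy":0,"dz":0,"twist":0},{"dx":0,"dy":0,"dz":0,"twist":0}]'
python3 - <<'E'
from h import *
go(.5125,.2935,.1053,.362+np.pi)
c=capture('top');c2=capture('side');p=proj(c2,[.51,.29,.08]).astype(int)
a=crop(c,88,160,85,118,4);b=crop(c2,p[0]-65,min(p[1]-65,384-118),115,118,4);cv2.imwrite('pics/t3.png',np.hstack([a,b]))
E
```

```text
time: 16.8
eef_pos: [0.5099, 0.2954, 0.1461]
tcp_rot: [[-0.935, -0.353, 0.001], [-0.353, 0.935, 0.001], [-0.001, 0.0, -1.0]]
wrist_force: [0.4, 0.3, -1.9]
gripper_width: 0.0698
finger_force: 25.0
tcp [0.5099 0.2954 0.1461] yaw -2.78 J [ 0.43  0.05  1.86  0.    1.23 -1.5 ] d(old axes) [-0.0017 -0.0027  0.0408] twist -0.001
```

View pics/t3.png

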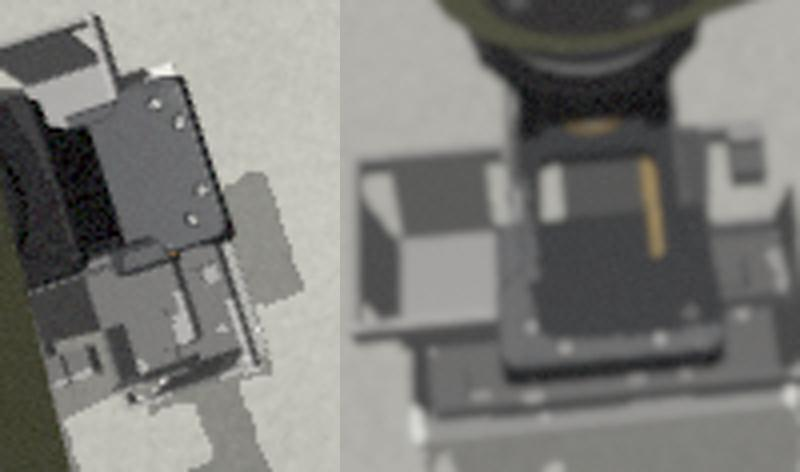

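The tray hangs level over the base, turned so that its front points towards −x. Approach the seat.

```bash
python3 -m pendant '[{"dx":-0.0017,"dy":-0.0025,"dz":0.01,"twist":0},{"dx":0,"dy":0,"dz":0.01,"twist":0},{"dx":0,"dy":0,"dz":0.01,"twist":0},{"dx":0,"dy":0,"dz":0,"twist":0},{"dx":0,"dy":0,"dz":0,"twist":0}]'
python3 -c "
from h import *
go(.5125,.2937,.1053,.362+np.pi)"
```

```text
time: 17.4
eef_pos: [0.5115, 0.2933, 0.1142]
tcp_rot: [[-0.935, -0.353, -0.001], [-0.353, 0.935, -0.001], [0.002, -0.0, -1.0]]
wrist_force: [-0.2, -0.0, -1.8]
gripper_width: 0.0695
finger_force: 25.0
tcp [0.5115 0.2933 0.1142] yaw -2.78 J [ 0.43  0.08  1.88  0.    1.18 -1.5 ] d(old axes) [-0.0011  0.0001  0.0089] twist -0.001
```

```bash
python3 -m pendant '[{"dx":-0.001,"dy":0,"dz":0.003,"twist":0},{"dx":0,"dy":0,"dz":0.002,"twist":0},{"dx":0,"dy":0,"dz":0,"twist":0}]'
python3 -m pendant '[{"dx":0,"dy":0,"dz":0.002,"twist":0},{"dx":0,"dy":0,"dz":0.002,"twist":0},{"dx":0,"dy":0,"dz":0,"twist":0},{"dx":0,"dy":0,"dz":0,"twist":0}]'
python3 -m pendant '[{"dx":0,"dy":0,"dz":0.001,"twist":0},{"dx":0,"dy":0,"dz":0,"twist":0},{"dx":0,"dy":0,"dz":0,"twist":0}]'
```

```text
time: 17.7
eef_pos: [0.5129, 0.2939, 0.1101]
tcp_rot: [[-0.935, -0.353, 0.0], [-0.353, 0.935, 0.0], [-0.0, 0.0, -1.0]]
wrist_force: [-0.4, 0.1, -2.6]
gripper_width: 0.0693
finger_force: 25.0
time: 18.1
eef_pos: [0.5131, 0.2944, 0.1065]
tcp_rot: [[-0.935, -0.354, 0.001], [-0.354, 0.935, 0.001], [-0.001, 0.001, -1.0]]
wrist_force: [0.5, 3.0, -0.8]
gripper_width: 0.0702
finger_force: 25.0
time: 18.4
eef_pos: [0.5131, 0.2945, 0.1057]
tcp_rot: [[-0.935, -0.354, 0.001], [-0.354, 0.935, 0.001], [-0.001, 0.001, -1.0]]
wrist_force: [-1.2, 3.8, 2.0]
gripper_width: 0.0698
finger_force: 25.0
```

```bash
python3 -m pendant '[{"dx":0,"dy":0,"dz":0,"twist":0},{"dx":0,"dy":0,"dz":0,"twist":0},{"dx":0,"dy":0,"dz":0,"twist":0},{"dx":0,"dy":0,"dz":0,"twist":0}]' 0.9
python3 -m pendant '[{"dx":0,"dy":0,"dz":-0.03,"twist":0},{"dx":0,"dy":0,"dz":-0.045,"twist":0},{"dx":0,"dy":0,"dz":-0.045,"twist":0},{"dx":0.025,"dy":0.04,"dz":-0.03,"twist":0.14},{"dx":0.025,"dy":0.04,"dz":0,"twist":0.14}]'
python3 -m pendant '[{"dx":0.025,"dy":0.04,"dz":0,"twist":0.14},{"dx":0.025,"dy":0.04,"dz":0,"twist":0.14},{"dx":0.025,"dy":0.04,"dz":0,"twist":0.14},{"dx":0,"dy":0,"dz":0,"twist":0}]'
python3 - <<'E'
from h import *
c=capture('top');c2=capture('side');p=proj(c2,[.51,.29,.08]).astype(int)
for n,k in(('top1',c),('side1',c2)):pickle.dump(k,open(f'/tmp/{n}.pkl','wb'))
a=crop(c,88,160,85,118,4);b=crop(c2,p[0]-65,min(p[1]-65,384-118),115,118,4);cv2.imwrite('pics/t4.png',np.hstack([a,b]))
print(modules(c));go(.523,-.073,.13,.72)
E
```

```text
time: 18.8
eef_pos: [0.5129, 0.2933, 0.1048]
tcp_rot: [[-0.936, -0.353, -0.0], [-0.353, 0.936, -0.001], [0.001, -0.001, -1.0]]
wrist_force: [-0.3, 0.0, 0.4]
gripper_width: 0.0896
finger_force: 0.0
time: 19.3
eef_pos: [0.4485, 0.3536, 0.2584]
tcp_rot: [[-0.997, -0.072, 0.009], [-0.072, 0.997, 0.005], [-0.009, 0.004, -1.0]]
wrist_force: [0.8, 0.6, -0.5]
gripper_width: 0.09
finger_force: 0.0
time: 19.7
eef_pos: [0.3766, 0.4792, 0.2517]
tcp_rot: [[-0.945, 0.327, -0.001], [0.327, 0.945, 0.001], [0.001, 0.001, -1.0]]
wrist_force: [0.6, -0.6, 0.3]
gripper_width: 0.0903
finger_force: 0.0
[(0.5229, -0.073, 0.0447, 0.0309, -48.7), (0.7833, -0.1585, 0.0368, 0.0352, -8.5)]
tcp [0.3785 0.476  0.2515] yaw 2.808 J [ 0.81  0.02  1.71 -0.    1.41 -0.43] d(old axes) [-0.3163 -0.4713  0.1222] twist 2.088
```

View pics/t4.png

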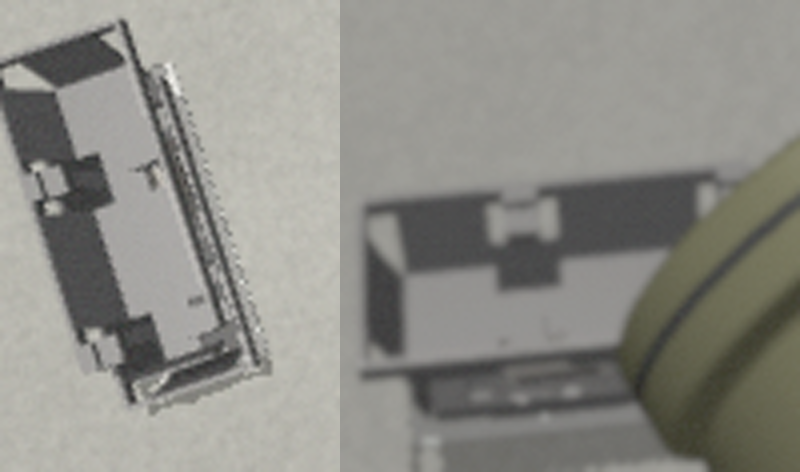

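```bash
python3 - <<'E'
from h import *
c=pickle.load(open('/tmp/top1.pkl','rb'))
P=lambda a,b,z=.110:cast(c,88+(a+.5)/4-.5,160+(b+.5)/4-.5,z)[:2]
A=P(126,20);B=P(0,64);C=P(225,330)
print(A,B,C,np.linalg.norm(A-B)); y=np.arctan2(*(A-C)[::-1]);print('yaw+pi',y)
e=np.array([np.cos(y),np.sin(y)]);n=np.array([-e[1],e[0]])
print('ctr from back',(A+B)/2-.09*e,' vs', (A-.09*e+.035*n))
E
```

```text
[0.611703   0.29177731] [0.58814778 0.35220485] [0.46166308 0.23625085] 0.06485627397295242
yaw+pi 0.35444839774797077
ctr from back [0.51551996 0.2907545 ]  vs [0.51515002 0.29336506]
```

Top view: tray1 stands on the base in line (back corner (126,20)) and turned half a turn; side view shows it level. Next, module B.

```bash
python3 -m pendant '[{"dx":0,"dy":0,"dz":0,"twist":0.149},{"dx":0,"dy":0,"dz":0,"twist":0.149},{"dx":0,"dy":0,"dz":0,"twist":0.149},{"dx":0,"dy":0,"dz":0,"twist":0.149},{"dx":0,"dy":0,"dz":0,"twist":0.149}]' 0.35 20 >/dev/null
python3 -m pendant '[{"dx":0,"dy":0,"dz":0,"twist":0.149},{"dx":0,"dy":0,"dz":0,"twist":0.149},{"dx":0,"dy":0,"dz":0,"twist":0.149},{"dx":0,"dy":0,"dz":0,"twist":0.149},{"dx":0,"dy":0,"dz":0,"twist":0.149}]' >/dev/null
python3 -m pendant '[{"dx":0,"dy":0,"dz":0,"twist":0.149},{"dx":0,"dy":0,"dz":0,"twist":0.149},{"dx":0,"dy":0,"dz":0,"twist":0.149},{"dx":0,"dy":0,"dz":0,"twist":0.149},{"dx":-0.0195,"dy":0.039,"dz":0,"twist":0}]' >/dev/null
python3 -m pendant '[{"dx":-0.0195,"dy":0.039,"dz":0,"twist":0},{"dx":-0.0195,"dy":0.039,"dz":0,"twist":0},{"dx":-0.0195,"dy":0.039,"dz":0,"twist":0},{"dx":-0.0195,"dy":0.039,"dz":0,"twist":0},{"dx":-0.0195,"dy":0.039,"dz":0,"twist":0}]' >/dev/null
python3 -m pendant '[{"dx":-0.0195,"dy":0.039,"dz":0,"twist":0},{"dx":-0.0195,"dy":0.039,"dz":0,"twist":0},{"dx":-0.0195,"dy":0.039,"dz":0,"twist":0},{"dx":-0.0195,"dy":0.039,"dz":0,"twist":0},{"dx":-0.0195,"dy":0.039,"dz":0,"twist":0}]' >/dev/null
python3 -m pendant '[{"dx":-0.0195,"dy":0.039,"dz":0,"twist":0},{"dx":-0.0195,"dy":0.039,"dz":0,"twist":0},{"dx":0,"dy":0,"dz":0.04,"twist":0},{"dx":0,"dy":0,"dz":0.04,"twist":0},{"dx":0,"dy":0,"dz":0.04,"twist":0}]' >/dev/null
python3 -m pendant '[{"dx":0,"dy":0,"dz":0,"twist":0},{"dx":0,"dy":0,"dz":0,"twist":0},{"dx":0,"dy":0,"dz":0,"twist":0}]'
python3 -c "
from h import *
go(.523,-.073,.0135,.72)"
```

```text
time: 23.1
eef_pos: [0.524, -0.0737, 0.135]
tcp_rot: [[0.753, 0.658, 0.004], [0.658, -0.753, -0.001], [0.002, 0.004, -1.0]]
wrist_force: [-0.7, 0.5, 0.2]
gripper_width: 0.0636
finger_force: 0.0
tcp [ 0.524  -0.0737  0.135 ] yaw 0.719 J [-0.24 -0.08  2.01 -0.    1.21  0.61] d(old axes) [-0.0006 -0.0016  0.1215] twist -0.001
```

```bash
python3 -m pendant '[{"dx":-0.0006,"dy":-0.0015,"dz":0.045,"twist":0},{"dx":0,"dy":0,"dz":0.04,"twist":0},{"dx":0,"dy":0,"dz":0.027,"twist":0},{"dx":0,"dy":0,"dz":0.009,"twist":0},{"dx":0,"dy":0,"dz":0,"twist":0}]'
python3 -m pendant '[{"dx":0,"dy":0,"dz":0,"twist":0},{"dx":0,"dy":0,"dz":0,"twist":0},{"dx":0,"dy":0,"dz":0,"twist":0},{"dx":0,"dy":0,"dz":0,"twist":0},{"dx":0,"dy":0,"dz":0,"twist":0}]' -0.3 20
python3 -m pendant '[{"dx":0,"dy":0,"dz":-0.03,"twist":0},{"dx":0,"dy":0,"dz":-0.045,"twist":0},{"dx":0,"dy":0,"dz":-0.045,"twist":0},{"dx":0,"dy":0,"dz":-0.045,"twist":0},{"dx":0,"dy":0,"dz":-0.03,"twist":0}]'
python3 -c "
from h import *
go(.4943,.2871,.195,1.933)"
```

```text
time: 23.6
eef_pos: [0.5217, -0.0723, 0.0118]
tcp_rot: [[0.752, 0.659, 0.001], [0.659, -0.752, -0.0], [0.0, 0.001, -1.0]]
wrist_force: [0.3, -0.4, 0.1]
gripper_width: 0.0641
finger_force: 0.0
time: 24.1
eef_pos: [0.5226, -0.0726, 0.0129]
tcp_rot: [[0.752, 0.659, 0.003], [0.659, -0.752, -0.001], [0.002, 0.003, -1.0]]
wrist_force: [-0.3, 0.3, 7.4]
gripper_width: 0.0442
finger_force: 20.0
time: 24.6
eef_pos: [0.5218, -0.0722, 0.2099]
tcp_rot: [[0.752, 0.659, 0.004], [0.659, -0.752, -0.001], [0.003, 0.003, -1.0]]
wrist_force: [0.0, 0.2, -0.7]
gripper_width: 0.0441
finger_force: 20.0
tcp [ 0.5218 -0.0722  0.2099] yaw 0.719 J [-0.24 -0.15  1.94  0.    1.34  0.61] d(old axes) [ 0.216  -0.2885  0.0144] twist -1.214
```

```bash
python3 -m pendant '[{"dx":0.027,"dy":-0.036,"dz":0,"twist":0},{"dx":0.027,"dy":-0.036,"dz":0,"twist":0},{"dx":0.027,"dy":-0.036,"dz":0,"twist":0},{"dx":0.027,"dy":-0.036,"dz":0,"twist":0},{"dx":0.027,"dy":-0.036,"dz":0,"twist":0}]' >/dev/null
python3 -m pendant '[{"dx":0.027,"dy":-0.036,"dz":0,"twist":0},{"dx":0.027,"dy":-0.036,"dz":0,"twist":0},{"dx":0.027,"dy":-0.036,"dz":0,"twist":0},{"dx":0,"dy":0,"dz":0,"twist":-0.135},{"dx":0,"dy":0,"dz":0,"twist":-0.135}]' >/dev/null
python3 -m pendant '[{"dx":0,"dy":0,"dz":0,"twist":-0.135},{"dx":0,"dy":0,"dz":0,"twist":-0.135},{"dx":0,"dy":0,"dz":0,"twist":-0.135},{"dx":0,"dy":0,"dz":0,"twist":-0.135},{"dx":0,"dy":0,"dz":0,"twist":-0.135}]' >/dev/null
python3 -m pendant '[{"dx":0,"dy":0,"dz":0,"twist":-0.135},{"dx":0,"dy":0,"dz":0,"twist":-0.135},{"dx":0,"dy":0,"dz":0.03,"twist":0},{"dx":0,"dy":0,"dz":0,"twist":0},{"dx":0,"dy":0,"dz":0,"twist":0}]'
python3 -c "
from h import *
go(.4943,.2871,.0705,1.933)"
```

```text
time: 26.6
eef_pos: [0.4929, 0.2865, 0.1751]
tcp_rot: [[-0.355, 0.935, -0.002], [0.935, 0.355, -0.001], [-0.0, -0.003, -1.0]]
wrist_force: [-0.1, -0.5, -0.3]
gripper_width: 0.0439
finger_force: 20.0
tcp [0.4929 0.2865 0.1751] yaw 1.934 J [ 0.43 -0.02  1.88  0.    1.28  0.07] d(old axes) [1.000e-04 1.800e-03 1.046e-01] twist 0.001
```

Then lower, release, rise and head for the pile, with a look at the stack.

```bash
python3 -m pendant '[{"dx":0,"dy":0.0015,"dz":0.04,"twist":0},{"dx":0,"dy":0,"dz":0.035,"twist":0},{"dx":0,"dy":0,"dz":0.02,"twist":0},{"dx":0,"dy":0,"dz":0.008,"twist":0},{"dx":0,"dy":0,"dz":0.001,"twist":0}]'
python3 -m pendant '[{"dx":0,"dy":0,"dz":0,"twist":0},{"dx":0,"dy":0,"dz":0,"twist":0},{"dx":0,"dy":0,"dz":0,"twist":0},{"dx":0,"dy":0,"dz":0,"twist":0}]' 0.15
python3 -m pendant '[{"dx":0,"dy":0,"dz":-0.03,"twist":0},{"dx":0,"dy":0,"dz":-0.045,"twist":0},{"dx":0,"dy":0,"dz":-0.045,"twist":0},{"dx":0,"dy":0,"dz":-0.045,"twist":0},{"dx":0,"dy":0,"dz":-0.02,"twist":0}]'
python3 -c "
from h import *
go(.5135,-.240,.25,-.096)"
```

```text
time: 27.1
eef_pos: [0.4952, 0.2874, 0.072]
tcp_rot: [[-0.355, 0.935, -0.001], [0.935, 0.355, -0.0], [0.0, -0.001, -1.0]]
wrist_force: [-0.1, -0.2, 0.0]
gripper_width: 0.044
finger_force: 20.0
time: 27.5
eef_pos: [0.4958, 0.2877, 0.0732]
tcp_rot: [[-0.355, 0.935, 0.002], [0.935, 0.355, 0.001], [0.0, 0.002, -1.0]]
wrist_force: [0.8, 0.4, -0.6]
gripper_width: 0.0548
finger_force: 0.0
time: 28.0
eef_pos: [0.4969, 0.2882, 0.2634]
tcp_rot: [[-0.356, 0.935, 0.008], [0.935, 0.356, 0.004], [0.001, 0.009, -1.0]]
wrist_force: [-0.3, 1.3, 0.4]
gripper_width: 0.0547
finger_force: 0.0
tcp [0.4969 0.2882 0.2634] yaw 1.934 J [ 0.43 -0.07  1.78  0.    1.42  0.07] d(old axes) [-0.4996 -0.1724  0.0116] twist 2.03
```

```bash
python3 -m pendant '[{"dx":0,"dy":0,"dz":0,"twist":0.145},{"dx":0,"dy":0,"dz":0,"twist":0.145},{"dx":0,"dy":0,"dz":0,"twist":0.145},{"dx":0,"dy":0,"dz":0,"twist":0.145},{"dx":0,"dy":0,"dz":0,"twist":0.145}]' 0.95 25 >/dev/null
python3 -m pendant '[{"dx":0,"dy":0,"dz":0,"twist":0.145},{"dx":0,"dy":0,"dz":0,"twist":0.145},{"dx":0,"dy":0,"dz":0,"twist":0.145},{"dx":0,"dy":0,"dz":0,"twist":0.145},{"dx":0,"dy":0,"dz":0,"twist":0.145}]' >/dev/null
python3 -m pendant '[{"dx":0,"dy":0,"dz":0,"twist":0.145},{"dx":0,"dy":0,"dz":0,"twist":0.145},{"dx":0,"dy":0,"dz":0,"twist":0.145},{"dx":0,"dy":0,"dz":0,"twist":0.145},{"dx":0.0056,"dy":0.0437,"dz":0,"twist":0}]' >/dev/null
python3 -m pendant '[{"dx":0.0056,"dy":0.0437,"dz":0,"twist":0},{"dx":0.0056,"dy":0.0437,"dz":0,"twist":0},{"dx":0.0056,"dy":0.0437,"dz":0,"twist":0},{"dx":0.0056,"dy":0.0437,"dz":0,"twist":0},{"dx":0.0056,"dy":0.0437,"dz":0,"twist":0}]' >/dev/null
python3 -m pendant '[{"dx":0.0056,"dy":0.0437,"dz":0,"twist":0},{"dx":0.0056,"dy":0.0437,"dz":0,"twist":0},{"dx":0.0056,"dy":0.0437,"dz":0,"twist":0},{"dx":0.0056,"dy":0.0437,"dz":0,"twist":0},{"dx":0.0056,"dy":0.0437,"dz":0,"twist":0}]' >/dev/null
python3 -m pendant '[{"dx":0.0056,"dy":0.0437,"dz":0,"twist":0},{"dx":0,"dy":0,"dz":0.045,"twist":0},{"dx":0,"dy":0,"dz":0.045,"twist":0},{"dx":0,"dy":0,"dz":0.02,"twist":0},{"dx":0,"dy":0,"dz":0,"twist":0}]' > /dev/null
python3 -m pendant '[{"dx":0,"dy":0,"dz":0,"twist":0},{"dx":0,"dy":0,"dz":0,"twist":0},{"dx":0,"dy":0,"dz":0,"twist":0}]'
python3 -c "
from h import *
go(.5140,-.2405,.0915,-.096)
c=capture('top');c2=capture('side');p=proj(c2,[.51,-.24,.08]).astype(int)
cv2.imwrite('pics/t5.png',np.hstack([crop(c,85,155,85,118,4),crop(c2,p[0]-60,p[1]-65,115,118,4)]))"
```

```text
time: 31.3
eef_pos: [0.5132, -0.2416, 0.1496]
tcp_rot: [[0.995, -0.095, 0.004], [-0.095, -0.995, -0.002], [0.004, 0.002, -1.0]]
wrist_force: [0.0, -0.4, -0.5]
gripper_width: 0.0926
finger_force: 0.0
tcp [ 0.5132 -0.2416  0.1496] yaw -0.095 J [-0.53 -0.    1.91  0.    1.23  1.13] d(old axes) [ 0.0004 -0.0013  0.0581] twist 0.001
```

View pics/t5.png

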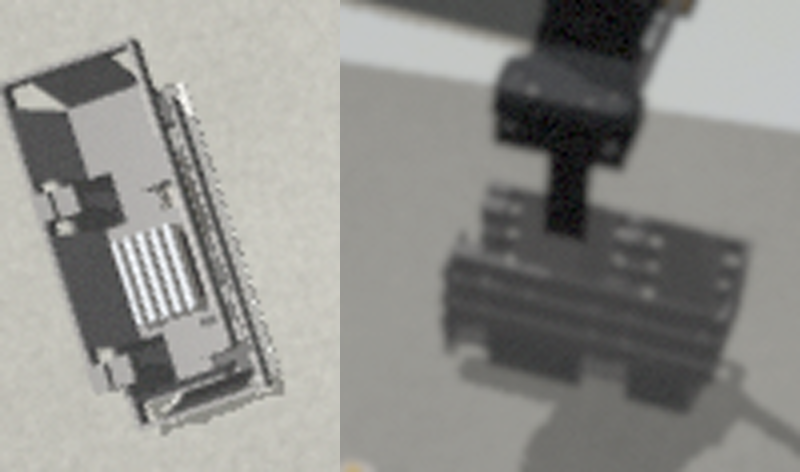

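Module B lies flat in tray1 between the lugs; the gripper is over the pile. Take tray2.

```bash
python3 -m pendant '[{"dx":0.0004,"dy":-0.001,"dz":0.03,"twist":0},{"dx":0,"dy":0,"dz":0.018,"twist":0},{"dx":0,"dy":0,"dz":0.008,"twist":0},{"dx":0,"dy":0,"dz":0.002,"twist":0},{"dx":0,"dy":0,"dz":0,"twist":0}]'
python3 -m pendant '[{"dx":0,"dy":0,"dz":0,"twist":0},{"dx":0,"dy":0,"dz":0,"twist":0},{"dx":0,"dy":0,"dz":0,"twist":0},{"dx":0,"dy":0,"dz":0,"twist":0},{"dx":0,"dy":0,"dz":0,"twist":0}]' -0.1 25
python3 -m pendant '[{"dx":0,"dy":0,"dz":-0.004,"twist":0},{"dx":0,"dy":0,"dz":-0.01,"twist":0},{"dx":0,"dy":0,"dz":-0.02,"twist":0},{"dx":0,"dy":0,"dz":-0.03,"twist":0},{"dx":0,"dy":0,"dz":-0.04,"twist":0}]'
python3 -m pendant '[{"dx":0,"dy":0,"dz":-0.04,"twist":0},{"dx":0,"dy":0,"dz":-0.03,"twist":0},{"dx":0,"dy":0,"dz":0,"twist":0}]'
python3 - <<'E'
from h import *
go(.513,.2942,.155,.362)
E
```

```text
time: 31.9
eef_pos: [0.5129, -0.2403, 0.0897]
tcp_rot: [[0.995, -0.095, 0.001], [-0.095, -0.995, -0.001], [0.001, 0.0, -1.0]]
wrist_force: [0.6, 0.7, 0.6]
gripper_width: 0.0929
finger_force: 0.0
time: 32.4
eef_pos: [0.5129, -0.2407, 0.0898]
tcp_rot: [[0.995, -0.096, 0.001], [-0.096, -0.995, -0.001], [0.001, 0.001, -1.0]]
wrist_force: [-0.5, -0.8, 2.9]
gripper_width: 0.0701
finger_force: 25.0
time: 32.9
eef_pos: [0.5109, -0.2389, 0.1919]
tcp_rot: [[0.995, -0.096, -0.004], [-0.096, -0.995, 0.003], [-0.005, -0.003, -1.0]]
wrist_force: [0.4, -0.0, -1.8]
gripper_width: 0.0696
finger_force: 25.0
time: 33.2
eef_pos: [0.5146, -0.2411, 0.2696]
tcp_rot: [[0.995, -0.095, 0.009], [-0.095, -0.995, -0.005], [0.01, 0.004, -1.0]]
wrist_force: [0.2, -0.8, -1.6]
gripper_width: 0.0694
finger_force: 25.0
tcp [ 0.5146 -0.2411  0.2696] yaw -0.096 J [-0.53 -0.09  1.79  0.    1.43  1.13] d(old axes) [-0.0538 -0.5331  0.112 ] twist -0.458
```

```bash
python3 -m pendant '[{"dx":-0.0045,"dy":-0.0444,"dz":0,"twist":0},{"dx":-0.0045,"dy":-0.0444,"dz":0,"twist":0},{"dx":-0.0045,"dy":-0.0444,"dz":0,"twist":0},{"dx":-0.0045,"dy":-0.0444,"dz":0,"twist":0},{"dx":-0.0045,"dy":-0.0444,"dz":0,"twist":0}]' >/dev/null
python3 -m pendant '[{"dx":-0.0045,"dy":-0.0444,"dz":0,"twist":0},{"dx":-0.0045,"dy":-0.0444,"dz":0,"twist":0},{"dx":-0.0045,"dy":-0.0444,"dz":0,"twist":0},{"dx":-0.0045,"dy":-0.0444,"dz":0,"twist":0},{"dx":-0.0045,"dy":-0.0444,"dz":0,"twist":0}]' >/dev/null
python3 -m pendant '[{"dx":-0.0045,"dy":-0.0444,"dz":0,"twist":0},{"dx":-0.0045,"dy":-0.0444,"dz":0,"twist":0},{"dx":0,"dy":0,"dz":0,"twist":-0.1145},{"dx":0,"dy":0,"dz":0,"twist":-0.1145},{"dx":0,"dy":0,"dz":0,"twist":-0.1145}]'  >/dev/null
python3 -m pendant '[{"dx":0,"dy":0,"dz":0,"twist":-0.1145},{"dx":0,"dy":0,"dz":0.04,"twist":0},{"dx":0,"dy":0,"dz":0.03,"twist":0},{"dx":0,"dy":0,"dz":0.02,"twist":0},{"dx":0,"dy":0,"dz":0,"twist":0}]' >/dev/null
python3 -m pendant '[{"dx":0,"dy":0,"dz":0,"twist":0},{"dx":0,"dy":0,"dz":0,"twist":0},{"dx":0,"dy":0,"dz":0,"twist":0}]'
python3 - <<'E'
from h import *
go(.5127,.2942,.1538,.362)
E
```

```text
time: 35.5
eef_pos: [0.5105, 0.2959, 0.1749]
tcp_rot: [[0.935, 0.354, 0.003], [0.354, -0.935, 0.001], [0.003, -0.0, -1.0]]
wrist_force: [0.0, -0.5, -1.3]
gripper_width: 0.0699
finger_force: 25.0
tcp [0.5105 0.2959 0.1749] yaw 0.362 J [0.43 0.03 1.84 0.   1.28 1.64] d(old axes) [0.0014 0.0024 0.0211] twist 0.0
```

```bash
python3 -m pendant '[{"dx":0.0014,"dy":0.0024,"dz":0.008,"twist":0},{"dx":0,"dy":0,"dz":0.005,"twist":0},{"dx":0,"dy":0,"dz":0,"twist":0},{"dx":0,"dy":0,"dz":0,"twist":0}]' 
python3 -c "
from h import *
go(.5127,.2942,.1538,.362)"
```

```text
time: 35.9
eef_pos: [0.5115, 0.2936, 0.1595]
tcp_rot: [[0.935, 0.354, -0.001], [0.354, -0.935, -0.0], [-0.001, 0.0, -1.0]]
wrist_force: [0.8, -0.3, -0.9]
gripper_width: 0.07
finger_force: 25.0
tcp [0.5115 0.2936 0.1595] yaw 0.362 J [0.43 0.04 1.85 0.   1.25 1.64] d(old axes) [ 0.0013 -0.0002  0.0057] twist 0.0
```

```bash
python3 -m pendant '[{"dx":0.001,"dy":-0.0002,"dz":0.002,"twist":0},{"dx":0,"dy":0,"dz":0.002,"twist":0},{"dx":0,"dy":0,"dz":0,"twist":0},{"dx":0,"dy":0,"dz":0,"twist":0}]'
python3 -m pendant '[{"dx":0,"dy":0,"dz":0.002,"twist":0},{"dx":0,"dy":0,"dz":0,"twist":0},{"dx":0,"dy":0,"dz":0,"twist":0}]'
```

```text
time: 36.3
eef_pos: [0.5125, 0.2942, 0.1559]
tcp_rot: [[0.935, 0.354, -0.0], [0.354, -0.935, -0.0], [-0.0, 0.0, -1.0]]
wrist_force: [0.5, 1.0, -2.5]
gripper_width: 0.0698
finger_force: 25.0
time: 36.6
eef_pos: [0.5126, 0.2942, 0.154]
tcp_rot: [[0.935, 0.354, 0.0], [0.354, -0.935, 0.0], [0.0, 0.0, -1.0]]
wrist_force: [-0.3, 0.4, -2.3]
gripper_width: 0.0699
finger_force: 25.0
```

```bash
python3 -m pendant '[{"dx":0,"dy":0,"dz":0.0015,"twist":0},{"dx":0,"dy":0,"dz":0,"twist":0},{"dx":0,"dy":0,"dz":0,"twist":0}]'
python3 -m pendant '[{"dx":0,"dy":0,"dz":0,"twist":0},{"dx":0,"dy":0,"dz":0,"twist":0},{"dx":0,"dy":0,"dz":0,"twist":0},{"dx":0,"dy":0,"dz":0,"twist":0}]' 0.9
python3 -m pendant '[{"dx":0,"dy":0,"dz":-0.03,"twist":0},{"dx":0,"dy":0,"dz":-0.045,"twist":0},{"dx":0,"dy":0,"dz":-0.03,"twist":0},{"dx":0,"dy":0,"dz":0,"twist":0.14},{"dx":0,"dy":0,"dz":0,"twist":0.14}]'
python3 -m pendant '[{"dx":0,"dy":0,"dz":0,"twist":0.14},{"dx":0,"dy":0,"dz":0,"twist":0.038},{"dx":0,"dy":0,"dz":0,"twist":0},{"dx":0,"dy":0,"dz":0,"twist":0}]'
python3 - <<'E'
from h import *
go(.513,-.2405,.26,-.096)
E
```

```text
time: 36.9
eef_pos: [0.5128, 0.2944, 0.1537]
tcp_rot: [[0.935, 0.354, 0.001], [0.354, -0.935, 0.0], [0.001, -0.0, -1.0]]
wrist_force: [-2.5, -1.9, 5.3]
gripper_width: 0.0696
finger_force: 25.0
time: 37.3
eef_pos: [0.5125, 0.2942, 0.1521]
tcp_rot: [[0.935, 0.354, -0.0], [0.354, -0.935, -0.0], [-0.0, 0.0, -1.0]]
wrist_force: [0.0, -0.4, -0.1]
gripper_width: 0.0893
finger_force: 0.0
time: 37.8
eef_pos: [0.5134, 0.2946, 0.2595]
tcp_rot: [[0.997, 0.077, 0.003], [0.077, -0.997, 0.001], [0.003, -0.001, -1.0]]
wrist_force: [0.4, -0.4, -1.0]
gripper_width: 0.0905
finger_force: 0.0
time: 38.2
eef_pos: [0.5126, 0.2942, 0.2573]
tcp_rot: [[0.996, -0.095, -0.0], [-0.095, -0.996, -0.0], [-0.0, 0.0, -1.0]]
wrist_force: [-0.5, -0.2, 0.4]
gripper_width: 0.0905
finger_force: 0.0
tcp [0.5126 0.2942 0.2573] yaw -0.095 J [ 0.43 -0.02  1.75 -0.    1.42  2.1 ] d(old axes) [ 0.051   0.5323 -0.0026] twist 0.001
```

```bash
python3 -m pendant '[{"dx":0.0043,"dy":0.0444,"dz":0,"twist":0},{"dx":0.0043,"dy":0.0444,"dz":0,"twist":0},{"dx":0.0043,"dy":0.0444,"dz":0,"twist":0},{"dx":0.0043,"dy":0.0444,"dz":0,"twist":0},{"dx":0.0043,"dy":0.0444,"dz":0,"twist":0}]' 0.95 >/dev/null
python3 -m pendant '[{"dx":0.0043,"dy":0.0444,"dz":0,"twist":0},{"dx":0.0043,"dy":0.0444,"dz":0,"twist":0},{"dx":0.0043,"dy":0.0444,"dz":0,"twist":0},{"dx":0.0043,"dy":0.0444,"dz":0,"twist":0},{"dx":0.0043,"dy":0.0444,"dz":0,"twist":0}]' >/dev/null
python3 -m pendant '[{"dx":0.0043,"dy":0.0444,"dz":0,"twist":0},{"dx":0.0043,"dy":0.0444,"dz":0,"twist":0},{"dx":0,"dy":0,"dz":0.045,"twist":0},{"dx":0,"dy":0,"dz":0.045,"twist":0},{"dx":0,"dy":0,"dz":0.03,"twist":0}]' > /dev/null
python3 -m pendant '[{"dx":0,"dy":0,"dz":0,"twist":0},{"dx":0,"dy":0,"dz":0,"twist":0},{"dx":0,"dy":0,"dz":0,"twist":0}]'
python3 -c "
from h import *
go(.5135,-.2405,.0705,-.096)
c=capture('top');c2=capture('side');p=proj(c2,[.51,.29,.12]).astype(int);pickle.dump(c,open('/tmp/top2.pkl','wb'))
cv2.imwrite('pics/t6.png',np.hstack([crop(c,75,155,85,118,4),crop(c2,p[0]-60,min(p[1]-55,384-118),115,118,4)]))"
```

```text
time: 40.0
eef_pos: [0.5146, -0.2418, 0.1404]
tcp_rot: [[0.995, -0.095, 0.004], [-0.095, -0.995, -0.002], [0.004, 0.002, -1.0]]
wrist_force: [-0.7, 0.0, 1.0]
gripper_width: 0.0927
finger_force: 0.0
tcp [ 0.5146 -0.2418  0.1404] yaw -0.095 J [-0.53  0.01  1.91  0.    1.21  1.13] d(old axes) [-0.0015 -0.0013  0.0699] twist 0.001
```

View pics/t6.png

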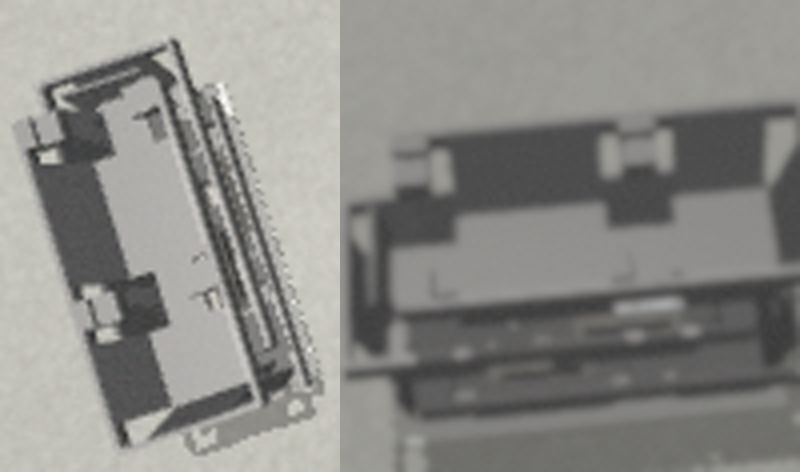

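Tray2 stands level on tray1, front towards +x again (top crop (40,130)). Take tray3.

```bash
python3 -m pendant '[{"dx":-0.0008,"dy":-0.001,"dz":0.035,"twist":0},{"dx":0,"dy":0,"dz":0.023,"twist":0},{"dx":0,"dy":0,"dz":0.009,"twist":0},{"dx":0,"dy":0,"dz":0.002,"twist":0},{"dx":0,"dy":0,"dz":0,"twist":0}]'
python3 -m pendant '[{"dx":0,"dy":0,"dz":0,"twist":0},{"dx":0,"dy":0,"dz":0,"twist":0},{"dx":0,"dy":0,"dz":0,"twist":0},{"dx":0,"dy":0,"dz":0,"twist":0},{"dx":0,"dy":0,"dz":0,"twist":0}]' -0.1 25
python3 -m pendant '[{"dx":0,"dy":0,"dz":-0.004,"twist":0},{"dx":0,"dy":0,"dz":-0.01,"twist":0},{"dx":0,"dy":0,"dz":-0.02,"twist":0},{"dx":0,"dy":0,"dz":-0.03,"twist":0},{"dx":0,"dy":0,"dz":-0.045,"twist":0}]'
python3 -m pendant '[{"dx":0,"dy":0,"dz":-0.045,"twist":0},{"dx":0,"dy":0,"dz":-0.045,"twist":0},{"dx":0,"dy":0,"dz":-0.01,"twist":0},{"dx":0,"dy":0,"dz":0,"twist":0},{"dx":0,"dy":0,"dz":0,"twist":0}]'
python3 - <<'E'
from h import *
go(.513,.2942,.205,.362+np.pi)
E
```

```text
time: 40.6
eef_pos: [0.5132, -0.2405, 0.0699]
tcp_rot: [[0.995, -0.095, 0.002], [-0.095, -0.995, -0.001], [0.002, 0.001, -1.0]]
wrist_force: [0.3, -0.3, 0.5]
gripper_width: 0.0924
finger_force: 0.0
time: 41.1
eef_pos: [0.5128, -0.2405, 0.0693]
tcp_rot: [[0.995, -0.096, 0.001], [-0.096, -0.995, -0.001], [0.001, 0.001, -1.0]]
wrist_force: [-0.7, -0.6, 2.9]
gripper_width: 0.0702
finger_force: 25.0
time: 41.6
eef_pos: [0.5103, -0.2386, 0.1757]
tcp_rot: [[0.995, -0.096, -0.006], [-0.096, -0.995, 0.004], [-0.006, -0.003, -1.0]]
wrist_force: [1.3, -0.2, -1.6]
gripper_width: 0.0697
finger_force: 25.0
time: 42.1
eef_pos: [0.5116, -0.2394, 0.2755]
tcp_rot: [[0.995, -0.096, -0.003], [-0.096, -0.995, 0.002], [-0.003, -0.001, -1.0]]
wrist_force: [-1.2, 0.7, -2.0]
gripper_width: 0.0701
finger_force: 25.0
tcp [ 0.5116 -0.2394  0.2755] yaw -0.096 J [-0.53 -0.09  1.78  0.    1.46  1.13] d(old axes) [-0.0494 -0.5312  0.0714] twist 2.684
```

```bash
python3 -m pendant '[{"dx":-0.0041,"dy":-0.0443,"dz":0,"twist":0},{"dx":-0.0041,"dy":-0.0443,"dz":0,"twist":0},{"dx":-0.0041,"dy":-0.0443,"dz":0,"twist":0},{"dx":-0.0041,"dy":-0.0443,"dz":0,"twist":0},{"dx":-0.0041,"dy":-0.0443,"dz":0,"twist":0}]' >/dev/null
python3 -m pendant '[{"dx":-0.0041,"dy":-0.0443,"dz":0,"twist":0},{"dx":-0.0041,"dy":-0.0443,"dz":0,"twist":0},{"dx":-0.0041,"dy":-0.0443,"dz":0,"twist":0},{"dx":-0.0041,"dy":-0.0443,"dz":0,"twist":0},{"dx":-0.0041,"dy":-0.0443,"dz":0,"twist":0}]' >/dev/null
python3 -m pendant '[{"dx":-0.0041,"dy":-0.0443,"dz":0,"twist":0},{"dx":-0.0041,"dy":-0.0443,"dz":0,"twist":0},{"dx":0,"dy":0,"dz":0,"twist":-0.144},{"dx":0,"dy":0,"dz":0,"twist":-0.144},{"dx":0,"dy":0,"dz":0,"twist":-0.144}]'  >/dev/null
python3 -m pendant '[{"dx":0,"dy":0,"dz":0,"twist":-0.144},{"dx":0,"dy":0,"dz":0,"twist":-0.144},{"dx":0,"dy":0,"dz":0,"twist":-0.144},{"dx":0,"dy":0,"dz":0,"twist":-0.144},{"dx":0,"dy":0,"dz":0,"twist":-0.144}]'  >/dev/null
python3 -m pendant '[{"dx":0,"dy":0,"dz":0,"twist":-0.144},{"dx":0,"dy":0,"dz":0,"twist":-0.144},{"dx":0,"dy":0,"dz":0,"twist":-0.144},{"dx":0,"dy":0,"dz":0,"twist":-0.144},{"dx":0,"dy":0,"dz":0,"twist":-0.144}]'  >/dev/null
python3 -m pendant '[{"dx":0,"dy":0,"dz":0,"twist":-0.144},{"dx":0,"dy":0,"dz":0,"twist":-0.144},{"dx":0,"dy":0,"dz":0,"twist":-0.144},{"dx":0,"dy":0,"dz":0,"twist":-0.144},{"dx":0,"dy":0,"dz":0,"twist":-0.144}]'  >/dev/null
python3 -m pendant '[{"dx":0,"dy":0,"dz":0,"twist":-0.144},{"dx":0,"dy":0,"dz":0,"twist":-0.144},{"dx":0,"dy":0,"dz":0,"twist":-0.144},{"dx":0,"dy":0,"dz":0,"twist":-0.144},{"dx":0,"dy":0,"dz":0,"twist":-0.144}]'  >/dev/null
python3 -m pendant '[{"dx":0,"dy":0,"dz":0,"twist":-0.144},{"dx":0,"dy":0,"dz":0,"twist":-0.144},{"dx":0,"dy":0,"dz":0.04,"twist":0},{"dx":0,"dy":0,"dz":0,"twist":0},{"dx":0,"dy":0,"dz":0,"twist":0}]' >/dev/null
python3 -m pendant '[{"dx":0,"dy":0,"dz":0,"twist":0},{"dx":0,"dy":0,"dz":0,"twist":0},{"dx":0,"dy":0,"dz":0,"twist":0}]'
python3 - <<'E'
from h import *
go(.513,.2942,.2033,.362+np.pi)
E
```

```text
time: 46.4
eef_pos: [0.5147, 0.2942, 0.239]
tcp_rot: [[-0.935, -0.355, 0.002], [-0.355, 0.935, 0.001], [-0.002, 0.0, -1.0]]
wrist_force: [-0.1, -0.5, -1.4]
gripper_width: 0.0699
finger_force: 25.0
tcp [0.5147 0.2942 0.239 ] yaw -2.779 J [ 0.43 -0.01  1.76  0.    1.39 -1.5 ] d(old axes) [0.0017 0.0007 0.0357] twist 0.001
```

```bash
python3 -m pendant '[{"dx":0.0015,"dy":0.0005,"dz":0.014,"twist":0},{"dx":0,"dy":0,"dz":0.01,"twist":0},{"dx":0,"dy":0,"dz":0.005,"twist":0},{"dx":0,"dy":0,"dz":0,"twist":0},{"dx":0,"dy":0,"dz":0,"twist":0}]' 
python3 -c "
from h import *
go(.513,.2942,.2033,.362+np.pi)"
```

```text
time: 46.9
eef_pos: [0.5125, 0.2938, 0.2081]
tcp_rot: [[-0.935, -0.355, -0.001], [-0.355, 0.935, -0.0], [0.001, -0.0, -1.0]]
wrist_force: [-0.1, 0.0, -1.0]
gripper_width: 0.0697
finger_force: 25.0
tcp [0.5125 0.2938 0.2081] yaw -2.779 J [ 0.43  0.    1.8  -0.    1.34 -1.5 ] d(old axes) [-0.0006  0.0002  0.0048] twist 0.001
```

```bash
python3 -m pendant '[{"dx":-0.0005,"dy":0.0002,"dz":0.002,"twist":0},{"dx":0,"dy":0,"dz":0.0015,"twist":0},{"dx":0,"dy":0,"dz":0,"twist":0},{"dx":0,"dy":0,"dz":0,"twist":0}]'
python3 -m pendant '[{"dx":0,"dy":0,"dz":0.0015,"twist":0},{"dx":0,"dy":0,"dz":0,"twist":0},{"dx":0,"dy":0,"dz":0,"twist":0}]'
```

```text
time: 47.3
eef_pos: [0.513, 0.2942, 0.2051]
tcp_rot: [[-0.935, -0.355, 0.0], [-0.355, 0.935, 0.0], [-0.0, 0.0, -1.0]]
wrist_force: [-0.0, 0.2, -2.5]
gripper_width: 0.0699
finger_force: 25.0
time: 47.6
eef_pos: [0.513, 0.2942, 0.2036]
tcp_rot: [[-0.935, -0.355, 0.0], [-0.355, 0.935, 0.0], [-0.0, 0.0, -1.0]]
wrist_force: [0.1, -0.0, -1.5]
gripper_width: 0.0697
finger_force: 25.0
```

```bash
python3 -m pendant '[{"dx":0,"dy":0,"dz":0.001,"twist":0},{"dx":0,"dy":0,"dz":0,"twist":0},{"dx":0,"dy":0,"dz":0,"twist":0}]'
python3 -m pendant '[{"dx":0,"dy":0,"dz":0,"twist":0},{"dx":0,"dy":0,"dz":0,"twist":0},{"dx":0,"dy":0,"dz":0,"twist":0},{"dx":0,"dy":0,"dz":0,"twist":0}]' 0.9
python3 -m pendant '[{"dx":0,"dy":0,"dz":-0.03,"twist":0},{"dx":0,"dy":0,"dz":-0.045,"twist":0},{"dx":0,"dy":0,"dz":-0.02,"twist":0},{"dx":0,"dy":0,"dz":0,"twist":0.14},{"dx":0,"dy":0,"dz":0,"twist":0.14}]'
python3 -m pendant '[{"dx":0,"dy":0,"dz":0,"twist":0.14},{"dx":0,"dy":0,"dz":0,"twist":0.039},{"dx":0,"dy":0,"dz":0,"twist":0},{"dx":0,"dy":0,"dz":0,"twist":0}]'
python3 - <<'E'
from h import *
go(.5135,-.2405,.26,-.096+np.pi)
E
```

```text
time: 47.9
eef_pos: [0.5132, 0.2943, 0.2033]
tcp_rot: [[-0.935, -0.355, 0.001], [-0.355, 0.935, 0.0], [-0.001, 0.0, -1.0]]
wrist_force: [-1.3, -0.3, 3.7]
gripper_width: 0.0699
finger_force: 25.0
time: 48.3
eef_pos: [0.5129, 0.2942, 0.2021]
tcp_rot: [[-0.935, -0.355, -0.0], [-0.355, 0.935, -0.0], [0.0, -0.0, -1.0]]
wrist_force: [-0.2, 0.3, 0.2]
gripper_width: 0.0894
finger_force: 0.0
time: 48.8
eef_pos: [0.5135, 0.2944, 0.299]
tcp_rot: [[-0.997, -0.077, 0.002], [-0.077, 0.997, 0.001], [-0.002, 0.001, -1.0]]
wrist_force: [0.4, -0.6, 0.4]
gripper_width: 0.0904
finger_force: 0.0
time: 49.2
eef_pos: [0.513, 0.2942, 0.2973]
tcp_rot: [[-0.995, 0.095, -0.0], [0.095, 0.995, -0.0], [0.0, -0.0, -1.0]]
wrist_force: [0.4, -0.2, 0.1]
gripper_width: 0.0905
finger_force: 0.0
tcp [0.513  0.2942 0.2973] yaw 3.046 J [ 0.43 -0.04  1.7  -0.    1.49 -1.05] d(old axes) [-0.0514 -0.5322  0.0374] twist 0.001
```

```bash
python3 -m pendant '[{"dx":-0.0043,"dy":-0.0444,"dz":0,"twist":0},{"dx":-0.0043,"dy":-0.0444,"dz":0,"twist":0},{"dx":-0.0043,"dy":-0.0444,"dz":0,"twist":0},{"dx":-0.0043,"dy":-0.0444,"dz":0,"twist":0},{"dx":-0.0043,"dy":-0.0444,"dz":0,"twist":0}]' 0.95 >/dev/null
python3 -m pendant '[{"dx":-0.0043,"dy":-0.0444,"dz":0,"twist":0},{"dx":-0.0043,"dy":-0.0444,"dz":0,"twist":0},{"dx":-0.0043,"dy":-0.0444,"dz":0,"twist":0},{"dx":-0.0043,"dy":-0.0444,"dz":0,"twist":0},{"dx":-0.0043,"dy":-0.0444,"dz":0,"twist":0}]' >/dev/null
python3 -m pendant '[{"dx":-0.0043,"dy":-0.0444,"dz":0,"twist":0},{"dx":-0.0043,"dy":-0.0444,"dz":0,"twist":0},{"dx":0,"dy":0,"dz":0.045,"twist":0},{"dx":0,"dy":0,"dz":0.045,"twist":0},{"dx":0,"dy":0,"dz":0.045,"twist":0}]' > /dev/null
python3 -m pendant '[{"dx":0,"dy":0,"dz":0.045,"twist":0},{"dx":0,"dy":0,"dz":0,"twist":0},{"dx":0,"dy":0,"dz":0,"twist":0},{"dx":0,"dy":0,"dz":0,"twist":0}]'
python3 -c "
from h import *
go(.5135,-.2405,.0505,-.096+np.pi)
c=capture('top');c2=capture('side');p=proj(c2,[.51,.29,.16]).astype(int)
cv2.imwrite('pics/t7.png',np.hstack([crop(c,65,150,100,118,4),crop(c2,p[0]-60,min(p[1]-45,384-118),100,118,4)]))"
```

```text
time: 51.1
eef_pos: [0.515, -0.2422, 0.1209]
tcp_rot: [[-0.995, 0.096, 0.004], [0.096, 0.995, -0.003], [-0.005, -0.002, -1.0]]
wrist_force: [0.5, 0.3, 1.4]
gripper_width: 0.0924
finger_force: 0.0
tcp [ 0.515  -0.2422  0.1209] yaw 3.046 J [-0.53  0.03  1.93 -0.    1.18 -2.01] d(old axes) [0.002  0.0017 0.0704] twist 0.0
```

View pics/t7.png

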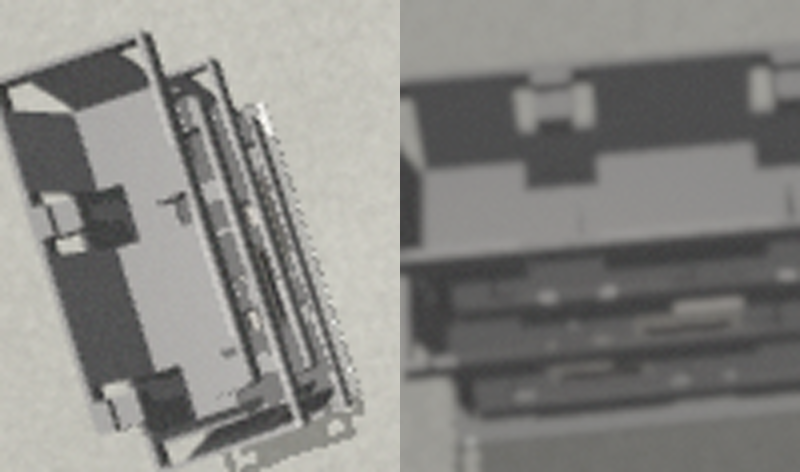

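Tray3 is level on tray2 and turned (lugs at (65,220) and (125,405)). Take tray4.

```bash
python3 -m pendant '[{"dx":0.001,"dy":0.001,"dz":0.035,"twist":0},{"dx":0,"dy":0,"dz":0.023,"twist":0},{"dx":0,"dy":0,"dz":0.008,"twist":0},{"dx":0,"dy":0,"dz":0.002,"twist":0},{"dx":0,"dy":0,"dz":0,"twist":0}]'
python3 -m pendant '[{"dx":0,"dy":0,"dz":0,"twist":0},{"dx":0,"dy":0,"dz":0,"twist":0},{"dx":0,"dy":0,"dz":0,"twist":0},{"dx":0,"dy":0,"dz":0,"twist":0},{"dx":0,"dy":0,"dz":0,"twist":0}]' -0.1 25
python3 -m pendant '[{"dx":0,"dy":0,"dz":-0.01,"twist":0},{"dx":0,"dy":0,"dz":-0.03,"twist":0},{"dx":0,"dy":0,"dz":-0.045,"twist":0},{"dx":0,"dy":0,"dz":-0.045,"twist":0},{"dx":0,"dy":0,"dz":-0.045,"twist":0}]'
python3 -m pendant '[{"dx":0,"dy":0,"dz":-0.045,"twist":0},{"dx":0,"dy":0,"dz":-0.045,"twist":0},{"dx":0,"dy":0,"dz":-0.01,"twist":0},{"dx":0,"dy":0,"dz":0,"twist":0},{"dx":0,"dy":0,"dz":0,"twist":0}]'
python3 - <<'E'
from h import *
go(.513,.2942,.255,.362+np.pi)
E
```

```text
time: 51.7
eef_pos: [0.5132, -0.2406, 0.0511]
tcp_rot: [[-0.995, 0.096, 0.002], [0.096, 0.995, -0.001], [-0.002, -0.001, -1.0]]
wrist_force: [-0.2, -0.6, 1.2]
gripper_width: 0.093
finger_force: 0.0
time: 52.2
eef_pos: [0.5128, -0.2406, 0.0504]
tcp_rot: [[-0.995, 0.096, 0.001], [0.096, 0.995, -0.001], [-0.001, -0.001, -1.0]]
wrist_force: [-0.2, -1.0, 2.5]
gripper_width: 0.07
finger_force: 25.0
time: 52.7
eef_pos: [0.5115, -0.2394, 0.2259]
tcp_rot: [[-0.995, 0.096, -0.001], [0.096, 0.995, 0.001], [0.001, 0.001, -1.0]]
wrist_force: [0.6, -1.1, -2.4]
gripper_width: 0.0698
finger_force: 25.0
time: 53.2
eef_pos: [0.5114, -0.2395, 0.322]
tcp_rot: [[-0.995, 0.096, -0.003], [0.096, 0.995, 0.002], [0.003, 0.002, -1.0]]
wrist_force: [-0.2, 0.0, -2.5]
gripper_width: 0.0697
finger_force: 25.0
tcp [ 0.5114 -0.2395  0.322 ] yaw 3.045 J [-0.53 -0.11  1.72  0.    1.53 -2.01] d(old axes) [0.0495 0.5312 0.0681] twist -0.458
```

```bash
python3 -m pendant '[{"dx":0.0041,"dy":0.0443,"dz":0,"twist":0},{"dx":0.0041,"dy":0.0443,"dz":0,"twist":0},{"dx":0.0041,"dy":0.0443,"dz":0,"twist":0},{"dx":0.0041,"dy":0.0443,"dz":0,"twist":0},{"dx":0.0041,"dy":0.0443,"dz":0,"twist":0}]' >/dev/null
python3 -m pendant '[{"dx":0.0041,"dy":0.0443,"dz":0,"twist":0},{"dx":0.0041,"dy":0.0443,"dz":0,"twist":0},{"dx":0.0041,"dy":0.0443,"dz":0,"twist":0},{"dx":0.0041,"dy":0.0443,"dz":0,"twist":0},{"dx":0.0041,"dy":0.0443,"dz":0,"twist":0}]' >/dev/null
python3 -m pendant '[{"dx":0.0041,"dy":0.0443,"dz":0,"twist":0},{"dx":0.0041,"dy":0.0443,"dz":0,"twist":0},{"dx":0,"dy":0,"dz":0,"twist":-0.1145},{"dx":0,"dy":0,"dz":0,"twist":-0.1145},{"dx":0,"dy":0,"dz":0,"twist":-0.1145}]'  >/dev/null
python3 -m pendant '[{"dx":0,"dy":0,"dz":0,"twist":-0.1145},{"dx":0,"dy":0,"dz":0.03,"twist":0},{"dx":0,"dy":0,"dz":0.01,"twist":0},{"dx":0,"dy":0,"dz":0,"twist":0},{"dx":0,"dy":0,"dz":0,"twist":0}]' >/dev/null
python3 -m pendant '[{"dx":0,"dy":0,"dz":0,"twist":0},{"dx":0,"dy":0,"dz":0,"twist":0},{"dx":0,"dy":0,"dz":0,"twist":0}]'
python3 - <<'E'
from h import *
go(.513,.2942,.2544,.362+np.pi)
E
```

```text
time: 55.5
eef_pos: [0.5147, 0.294, 0.2856]
tcp_rot: [[-0.935, -0.354, 0.001], [-0.354, 0.935, 0.001], [-0.002, 0.0, -1.0]]
wrist_force: [0.2, -0.3, -2.0]
gripper_width: 0.0699
finger_force: 25.0
tcp [0.5147 0.294  0.2856] yaw -2.78 J [ 0.43 -0.03  1.71 -0.    1.47 -1.5 ] d(old axes) [0.0016 0.0008 0.0311] twist -0.0
```

```bash
python3 -m pendant '[{"dx":0.0013,"dy":0.0006,"dz":0.012,"twist":0},{"dx":0,"dy":0,"dz":0.008,"twist":0},{"dx":0,"dy":0,"dz":0.004,"twist":0},{"dx":0,"dy":0,"dz":0,"twist":0},{"dx":0,"dy":0,"dz":0,"twist":0}]' 
python3 -c "
from h import *
go(.513,.2942,.2544,.362+np.pi)"
```

```text
time: 56.0
eef_pos: [0.5129, 0.2939, 0.2603]
tcp_rot: [[-0.935, -0.354, -0.0], [-0.354, 0.935, -0.0], [0.0, -0.0, -1.0]]
wrist_force: [0.4, -0.2, -2.0]
gripper_width: 0.0695
finger_force: 25.0
tcp [0.5129 0.2939 0.2603] yaw -2.78 J [ 0.43 -0.03  1.74 -0.    1.43 -1.5 ] d(old axes) [-0.0002  0.0002  0.0059] twist -0.0
```

```bash
python3 -m pendant '[{"dx":0,"dy":0,"dz":0.003,"twist":0},{"dx":0,"dy":0,"dz":0.0015,"twist":0},{"dx":0,"dy":0,"dz":0,"twist":0},{"dx":0,"dy":0,"dz":0,"twist":0}]'
python3 -m pendant '[{"dx":0,"dy":0,"dz":0.0015,"twist":0},{"dx":0,"dy":0,"dz":0.0005,"twist":0},{"dx":0,"dy":0,"dz":0,"twist":0},{"dx":0,"dy":0,"dz":0,"twist":0}]'
```

```text
time: 56.4
eef_pos: [0.513, 0.294, 0.256]
tcp_rot: [[-0.935, -0.354, 0.0], [-0.354, 0.935, 0.0], [-0.0, -0.0, -1.0]]
wrist_force: [-0.1, 0.0, -1.7]
gripper_width: 0.0702
finger_force: 25.0
time: 56.8
eef_pos: [0.5131, 0.2941, 0.2544]
tcp_rot: [[-0.935, -0.354, 0.001], [-0.354, 0.935, 0.0], [-0.001, 0.0, -1.0]]
wrist_force: [0.0, 0.5, 1.1]
gripper_width: 0.0698
finger_force: 25.0
```

```bash
python3 -m pendant '[{"dx":0,"dy":0,"dz":0,"twist":0},{"dx":0,"dy":0,"dz":0,"twist":0},{"dx":0,"dy":0,"dz":0,"twist":0},{"dx":0,"dy":0,"dz":0,"twist":0}]' 0.9
python3 -m pendant '[{"dx":0,"dy":0,"dz":-0.03,"twist":0},{"dx":0,"dy":0,"dz":-0.04,"twist":0},{"dx":0,"dy":0,"dz":-0.03,"twist":0},{"dx":0,"dy":-0.045,"dz":0,"twist":0},{"dx":0,"dy":-0.045,"dz":0,"twist":0}]' >/dev/null
python3 -m pendant '[{"dx":0,"dy":-0.045,"dz":0,"twist":0},{"dx":0,"dy":-0.045,"dz":0,"twist":0},{"dx":0,"dy":-0.045,"dz":0,"twist":0},{"dx":0,"dy":-0.045,"dz":0,"twist":0},{"dx":0,"dy":-0.045,"dz":0,"twist":0}]' >/dev/null
python3 -m pendant '[{"dx":0,"dy":-0.045,"dz":0,"twist":0},{"dx":0,"dy":-0.045,"dz":0,"twist":0},{"dx":0,"dy":0,"dz":0,"twist":0},{"dx":0,"dy":0,"dz":0,"twist":0}]'
python3 -c "
from h import *
c=capture('top');c2=capture('side');p=proj(c2,[.51,.29,.16]).astype(int)
cv2.imwrite('pics/t8.png',np.hstack([crop(c,55,145,100,125,4),crop(c2,p[0]-65,384-125,100,125,4)]))"
```

```text
time: 57.2
eef_pos: [0.5129, 0.2939, 0.2539]
tcp_rot: [[-0.935, -0.354, -0.0], [-0.354, 0.935, -0.0], [0.0, -0.0, -1.0]]
wrist_force: [-1.0, -0.2, 0.1]
gripper_width: 0.0901
finger_force: 0.0
time: 58.6
eef_pos: [0.6563, -0.0857, 0.3534]
tcp_rot: [[-0.936, -0.352, -0.001], [-0.352, 0.936, 0.001], [0.001, 0.001, -1.0]]
wrist_force: [0.2, -0.4, 0.3]
gripper_width: 0.0906
finger_force: 0.0
```

View pics/t8.png

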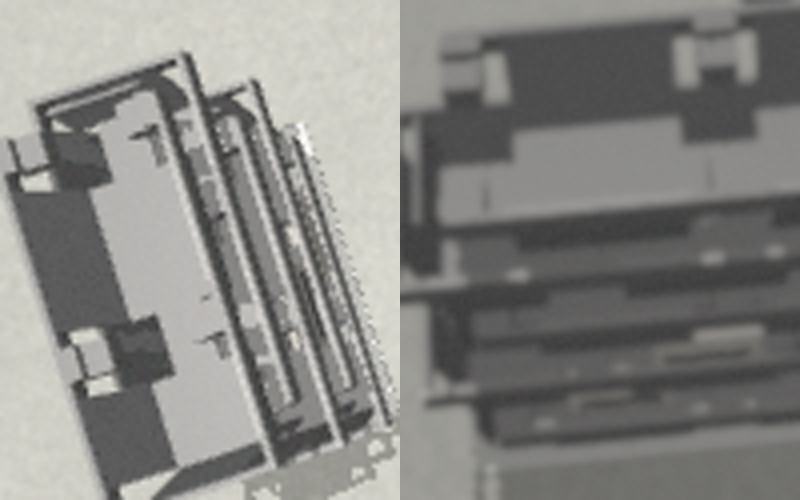

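All five trays stand level in line, alternating; the top one is empty. Handing in.

```bash
python3 -c "
from plant import close_job
print(close_job())"
```

```text
the job is handed in; nothing more can be done
None
```

I handed the job in at about 59 s: all four trays stand level and in line on the base, each turned half a turn to the one below, with the two modules on the bench in the base and tray1, and the top tray empty. The hand-in call returned no verdict.

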